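# Load one filter cassette from a covered stack

### The arm

A 7-joint arm with a two-finger parallel gripper is mounted at the origin on the work surface. World frame = base frame: x ahead of the robot, y to its left, z up, the work surface at z = 0. Lengths are in m, angles in rad, forces in N, time in s.
With the tool pointing down it reaches from about 0.425 to 0.925 m from the base axis. Payload 6.8 kg.
Tool frame: the origin (TCP) lies midway between the tips of the shut fingers; the grasp point (between the pads) lies 19 mm behind it (r.grip_depth is the distance from the TCP to the grasp point, in m); z points along the fingers, y is the line along which they close (so a half turn about z gives the same grasp; the last joint's range is limited). The gripper opens to 85 mm and grips with 20 to 120 N. Pads are 22 mm wide; open, the fingers measure 114 mm over their backs; the gripper's body (76 mm by 85 mm) begins 54 mm behind the grasp point. The pads swing forward as they close: fully open they stand 13 mm farther back than shut.
Start: joints at [-1.378, 0.477, 0.022, 1.555, -0.011, 1.109, -0.083], TCP at [0.2, 0.645, 0.231] pointing down, gripper open.
Joint ranges: [-2.96, 2.96], [-0.34, 2.1], [-1.41, 1.46], [0.24, 2.44], [-1.37, 4.51], [0.17, 1.92], [-2.96, 2.96]. Speed limits (rad/s): [2.39, 2.39, 3.14, 3.14, 3.14, 3.14, 3.14].

### API

Orientations are given as a rotation vector (axis times angle).
In Python, from bench import telemetry, grab_frame, calibration, order, silhouettes, r gives the robot as it stands.
- The arm moves only by the tool apply_moves, never from a script. Its argument "moves" is a list of rows, each a list of 7 numbers: the turn, a rotation vector about the tool's x, y, z scaled (see below), then the shift along the tool's x, y, z scaled (see below), then the opening, from -1 (shut) to 1 (fully open). A call has exactly 8 rows; each row shifts and turns the commanded pose from where the row before left it, along the tool's axes as they then stand; what a row does not reach is not made up. The controller multiplies each number of a shift by 1000 mm and each number of a turn by 6 degrees. A row lasts 1/12 s, in which the tool goes at most 41.7 mm and 7.16 degrees, less where a joint would pass 70% of its speed; a pose out of reach is approached as far as the arm can. A call with a number of a shift or a turn outside -1 to 1 is refused whole. A call with a gripper value outside its range is refused whole. The fingers move at their own pace and stop on an object; "grip_force" is the grip in N (left out, the last holds). Time passes only in rows, so rows that do not move let the fingers close, or fill a call up. It gives the time, the measured TCP pose, the force, the opening and the grip force at its end, in the units of the state.
- telemetry.get_obs(): the state, without advancing time (a new reading comes with each control period).
- grab_frame(name): name is "side" or "top"; returns the picture (384x512x3 uint8, blue, green, red); there is no depth.
- calibration(name): a dict with "fx", "fy", "cx", "cy" (pixels), "k1" (the pictures are not rectified: a ray, as slopes to the right and down, at radius r is drawn at 1 + k1 r^2 times it, then the intrinsics apply), "world_from_camera" (4x4, takes a point from camera to world coordinates). Camera axes: x right, y down, z forward; pixel columns grow to the right and rows downward; lengths in m; the calibration is good to about 2 mm. A picture is of the moment at which its call begins. calibration takes no time and is no camera call.
- order.hand_in(): hands the job in; it is judged then, once.
Trained networks look in the newest picture that a camera, given by its name, has taken for a name from the list of things; names that differ only in an ending like _2 or _b are one class to them, and where a whole thing is asked for, a point or a joint stands for the part that bears it (a point fixed in the world has none). Each returns a list of dicts, best first, with "p" (0 to 1); they miss things now and then, are a little off and sometimes report something else, mostly with a low value. They report only what shows in the picture. A call takes as long as a camera call.
- silhouettes(thing, camera): "mask" (384x512 bool, what is visible of it) and "extent" ([centre column, centre row, width, height] in pixels, round what is visible of it).
The state is a dict: "clock": time; "joints": joint angles; "qvel": joint speeds; "tau": joint torques, N m; "tcp_pos": TCP position; "orientation": TCP orientation; "contact_force": force on the tool from outside, world axes, zero at the start; "moment": the same for the moment, N m; "grip_width": finger opening in m; "gripper_force": force on a finger pad.
Only numpy, scipy, OpenCV 4.12 (cv2) and the standard library are available. Lean on these libraries where they do the work, as an engineer would, in place of code of your own. Each camera call takes 0.05 s, during which the arm holds its last target. There are 200 camera calls.

### The job

Lift the dust cover off the stack and stand it upright on the bench clear of the tray, then take only the top filter cassette, leaving the others stacked as they are. Lay it on the sloped rest and let go, with one short end against the ledge, then take it again another way and lower it on end into the filter holder's slot, keeping hold until it stands fully home, then let go. Drop neither cover nor cassette, and leave the beaker, funnel and wrench alone.

Things in the scene. Friction and masses are not known exactly. Their poses are not given: they have to be found in the camera images.
- tray: Fixed dark steel tray, base 170 x 120 x 10 mm; origin at the centre of its underside on the bench, z up. Four cassettes lie stacked at its centre, long sides along its x, the stack's top 50 mm above the bench. End stops 30 mm wide, to 32 mm above the bench, stand 59 to 64 mm from the centre along x, past the short ends; the stack's long sides are free.
- cover: Loose aluminium dust cover over the stack, an open-bottomed box 146 x 96 mm, 51 mm high (3 mm walls), about 0.25 kg, its rim standing on the tray. Origin at the centre of the rim plane, z up, x along its 146 mm side. On top is a bridge handle.
- cover_grip (a point): Centre of the cover's handle bar: the bar is 80 mm long along the cover's x, 14 mm wide (y) and 14 mm tall, 78 mm above the cover's rim plane; 20 mm of free gap between bar and cover top, legs at 30 to 38 mm from the middle.
- cassette3: The top filter cassette, under the cover at the start: rigid white plastic plate 110 x 60 x 10 mm, 70 to 110 g, dark ports and a grey window on both faces, same either way round. Origin at the centre of its underside, x along the 110 mm side, y along the 60 mm side, z along the thickness (up in the stack).
- cassette_mid (a point): Middle of the top cassette's body, 5 mm above its origin along its z.
- cassette2: The second cassette, directly beneath the top one, same plate, same axes; stays in the stack.
- cassette1: The third cassette, beneath cassette2; stays in the stack.
- cassette0: The lowest cassette; stays in the stack.
- rest: Fixed steel rest, z = 0 on the bench, z up; base 130 x 90 x 10 mm. A strip 44 mm wide rises at 45 degrees to its +x from a 12 mm high ledge at (-40, 0, 30) mm and is 70 mm long; its upper face looks along (-0.707, 0, 0.707). A cassette with a short end on the ledge overhangs the strip by 40 mm at its upper end and 8 mm at each side: room for fingers.
- rest_seat (a point): Point on the rest's sloped face where the centre of the cassette's underside lies when its short end touches the ledge: 55 mm up the slope from the ledge, at (-1, 0, 69) mm in the rest's frame. Its axes are those of the rest.
- holder: Fixed steel filter holder, base 140 (x) x 120 (y) x 12 mm, origin at its underside's centre on the bench, z up. Two U guides 12 to 62 mm above the bench form an upright slot at the centre, 16 mm wide along x (thickness), 68 mm along y (width). End plates 70 mm tall, 50 to 62 mm from the centre along +x and -x. Cassette fully home: middle 67, top 122 mm above the bench.
- slot_floor (a point): Centre of the slot's floor, 12 mm above the bench.
- slot_mouth (a point): Centre of the slot's mouth, 62 mm above the bench.
- beaker: Bystander: glass beaker 60 mm in diameter, 80 mm tall; origin at the centre of its underside.
- funnel: Bystander: white plastic funnel standing mouth down, 72 mm in diameter, 85 mm tall; origin at the centre of its underside.
- wrench: Bystander: steel wrench 140 mm long lying on the bench; origin at its underside, x along it.

How it is judged:
On the way, in this order (a step that is already met when the one before it is completed fails the run):
1. the cover is lifted clear of the stack by the gripper (height (world z) of cover above 0.065 m and contact force between the fingers and cover above 0.5 N), for 0.1 s.
2. the cover stands on the bench clear of the tray, released (height (world z) of cover below 0.006 m and angle between cover's own z axis and vertical below 0.1 rad and horizontal distance between cover and tray above 0.105 m and contact force between the fingers and cover below 0.1 N), for 0.1 s.
3. the top cassette is held alone above the stack (height (world z) of cassette3 above 0.06 m and contact force between the fingers and cassette3 above 0.5 N), for 0.1 s.
4. the cassette lies on the sloped rest, a short end against the ledge, released (distance between cassette_mid and rest_seat below 0.016 m and (angle between cassette3's own z axis and vertical between 0.6 and 1 rad or angle between cassette3's own z axis and vertical between 2.14 and 2.54 rad) and contact force between the fingers and cassette3 below 0.1 N and contact force between cassette3 and rest above 0.1 N), for 0.2 s.
5. the cassette stands fully home in the holder's slot while still held (z of cassette_mid in the frame of holder between 0.064 and 0.07 m and x of cassette_mid in the frame of holder between -0.008 and 0.008 m and y of cassette_mid in the frame of holder between -0.008 and 0.008 m and (angle between cassette3's own x axis and vertical below 0.15 rad or angle between cassette3's own x axis and vertical above 2.99 rad) and contact force between the fingers and cassette3 above 0.5 N), for 0.1 s.
At the end, for the whole second after the job is handed in: Top cassette on end in the slot, fully home (middle 64-70 mm above the bench, within 8 mm of the slot centre, 0.15 rad of upright), released, still; cover upright on the bench, 105 mm or more from tray centre; other cassettes within 10 mm, beaker, funnel, wrench within 30 mm of their starts (z of cassette_mid in the frame of holder between 0.064 and 0.07 m and x of cassette_mid in the frame of holder between -0.008 and 0.008 m and y of cassette_mid in the frame of holder between -0.008 and 0.008 m and (angle between cassette3's own x axis and vertical below 0.15 rad or angle between cassette3's own x axis and vertical above 2.99 rad) and linear speed of each of cassette3, cover below 0.02 m/s and contact force between the fingers and cassette3 below 0.1 N and height (world z) of cover below 0.006 m and angle between cover's own z axis and vertical below 0.1 rad and horizontal distance between cover and tray above 0.105 m and distance of each of cassette0, cassette1, cassette2 from where it was at the start of the episode below 0.01 m and distance of each of beaker, funnel, wrench from where it was at the start of the episode below 0.03 m); the robot touches nothing.
It fails at once if a cassette other than the top one is moved out of the stack (15 mm) (distance of any of cassette0, cassette1, cassette2 from where it was at the start of the episode above 0.015 m).
It fails at once if the beaker, funnel or wrench is moved by more than 30 mm (distance of any of beaker, funnel, wrench from where it was at the start of the episode above 0.03 m).
It fails at once if the cassette is let fall: it moves faster than 0.8 m/s out of the gripper (linear speed of cassette3 above 0.8 m/s and contact force between the fingers and cassette3 below 0.1 N).
It fails at once if the cover is let fall: it moves faster than 0.8 m/s out of the gripper (linear speed of cover above 0.8 m/s and contact force between the fingers and cover below 0.1 N).
It also fails if it takes over 72 s, if anything falls off the work surface, if the arm or the gripper's body presses on something with over 40 N, if the wrist force passes 120 N, or if a joint passes its speed limit or range.

## Working session

There is one attempt and no reset: what is moved stays moved. The work goes in short steps, Python scripts to look and compute and a tool call to move; the robot and the scene stay as the last step left them, time stands still between calls to the robot, and variables do not carry over. Pictures are saved under pics/ and viewed, at most 10 in all, crops included, and the job is handed in when it is done.

Besides the shell and the picture viewer there is one more tool, called as name(argument=value, ...), one argument or row to a line, values as JSON. apply_moves: Moves the arm, as the interface text tells. Its arguments: {"type":"object","properties":{"moves":{"type":"array"},"grip_force":{"type":"number"}},"required":["moves"]}

```bash
ls; mkdir -p pics; cat > h.py <<'E'
import numpy as np, cv2
from scipy.spatial.transform import Rotation as R
from bench import telemetry, grab_frame, calibration, order, silhouettes, r
def K(c):
    return np.array([[c['fx'],0,c['cx']],[0,c['fy'],c['cy']],[0,0,1]]),np.array([c['k1'],0,0,0,0.])
def ray(name,uv):
    c=calibration(name);k,d=K(c)
    p=cv2.undistortPoints(np.array(uv,float).reshape(-1,1,2),k,d).reshape(-1,2)
    T=np.array(c['world_from_camera']);return T[:3,3],np.c_[p,np.ones(len(p))]@T[:3,:3].T
def onz(name,uv,z):
    o,d=ray(name,uv);return o+d*((z-o[2])/d[:,2:])
def proj(name,P):
    c=calibration(name);k,d=K(c);T=np.linalg.inv(np.array(c['world_from_camera']))
    return cv2.projectPoints(np.array(P,float).reshape(-1,3),cv2.Rodrigues(T[:3,:3])[0],T[:3,3],k,d)[0].reshape(-1,2)
def tri(uv1,uv2):
    o1,d1=ray('side',[uv1]);o2,d2=ray('top',[uv2]);d1=d1[0];d2=d2[0]
    s=np.linalg.lstsq(np.c_[d1,-d2],o2-o1,rcond=None)[0];a=o1+s[0]*d1;b=o2+s[1]*d2
    return (a+b)/2,np.linalg.norm(a-b)
E
python3 - <<'E'
from h import *
for n in('side','top'):
    im=grab_frame(n);cv2.imwrite(f'pics/{n}0.png',im);c=calibration(n);print(n,{k:np.round(v,3).tolist() for k,v in c.items()})
    for t in('tray','cover','rest','holder','beaker','funnel','wrench'):
        s=silhouettes(t,n)
        print(t,[(round(x['p'],2),np.round(x['extent']).tolist()) for x in s[:2]])
        if s: np.save(f'm_{n}_{t}.npy',s[0]['mask'])
print(telemetry.get_obs())
E
```

```text
pics
side {'fx': 397.819, 'fy': 397.819, 'cx': 255.37, 'cy': 185.564, 'k1': 0.025, 'world_from_camera': [[-0.995, -0.059, 0.084, 0.51], [-0.103, 0.529, -0.842, 0.843], [0.006, -0.846, -0.533, 0.602], [0.0, 0.0, 0.0, 1.0]]}
tray [(0.63, [289.0, 304.0, 86.0, 64.0]), (0.16, [290.0, 284.0, 74.0, 86.0])]
cover [(0.96, [291.0, 280.0, 79.0, 81.0]), (0.55, [191.0, 210.0, 30.0, 36.0])]
rest [(0.83, [255.0, 211.0, 49.0, 48.0])]
holder [(0.69, [287.0, 149.0, 50.0, 43.0])]
beaker [(0.66, [206.0, 169.0, 22.0, 35.0])]
funnel [(0.71, [193.0, 208.0, 30.0, 31.0])]
wrench [(0.83, [316.0, 211.0, 21.0, 32.0]), (0.6, [287.0, 150.0, 52.0, 44.0])]
top {'fx': 456.121, 'fy': 456.121, 'cx': 251.513, 'cy': 197.187, 'k1': -0.042, 'world_from_camera': [[-0.027, -0.989, 0.144, 0.456], [-0.999, 0.024, -0.023, 0.016], [0.02, -0.144, -0.989, 1.086], [0.0, 0.0, 0.0, 1.0]]}
tray [(0.94, [143.0, 250.0, 70.0, 68.0])]
cover [(0.75, [131.0, 251.0, 80.0, 56.0])]
rest [(0.92, [233.0, 211.0, 60.0, 45.0]), (0.29, [372.0, 233.0, 62.0, 68.0])]
holder [(0.59, [371.0, 232.0, 58.0, 65.0])]
beaker [(0.86, [295.0, 138.0, 29.0, 29.0]), (0.45, [233.0, 212.0, 59.0, 45.0])]
funnel [(0.92, [222.0, 145.0, 33.0, 31.0])]
wrench [(0.89, [252.0, 271.0, 55.0, 14.0])]
{'clock': 0.8, 'joints': array([-1.37806875,  0.47696381,  0.02239251,  1.55538101, -0.01151769,
        1.10929368, -0.08307379]), 'qvel': array([-0.00061144, -0.00109184, -0.00126241,  0.00025047,  0.00053133,
        0.00083894, -0.00142378]), 'tau': array([-6.00597577e-04, -5.96252203e+01,  1.60623103e+00, -2.81547707e+01,
        1.26672306e-02,  1.33922764e-03, -4.65759399e-06]), 'tcp_pos': array([0.20000152, 0.64472083, 0.23134008]), 'orientation': array([-4.70748508e-01, -3.10609456e+00, -1.33143345e-04]), 'contact_force': array([ 0.00491653,  0.45481923, -0.19904803]), 'moment': array([-0.03647564, -0.00375933, -0.05094018]), 'gripper_force': 0.0, 'grip_width': 0.08527926564471258}
```

```bash
python3 - <<'E'
import cv2
for n,(x0,y0,x1,y1) in {'side':(150,110,350,335),'top':(80,110,430,310)}.items():
    im=cv2.imread(f'pics/{n}0.png')[y0:y1,x0:x1]
    s=min(800/im.shape[1],600/im.shape[0]);print(n,s);cv2.imwrite(f'pics/{n}0c.png',cv2.resize(im,None,fx=s,fy=s,interpolation=cv2.INTER_CUBIC)[:600,:800])
E
```

```text
side 2.6666666666666665
top 2.2857142857142856
```

View pics/side0c.png

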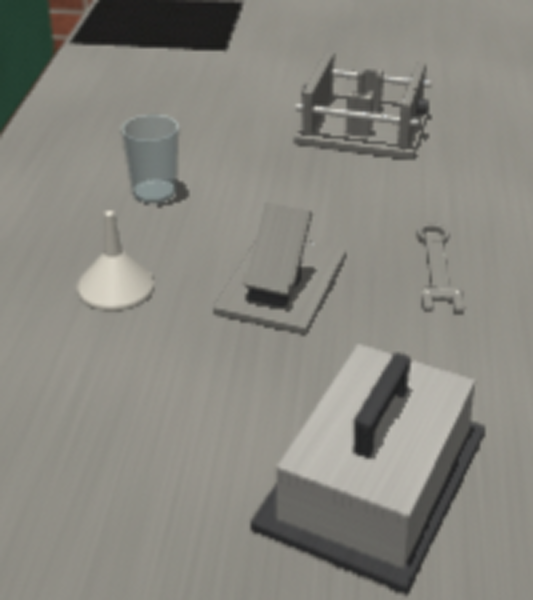

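View pics/top0c.png

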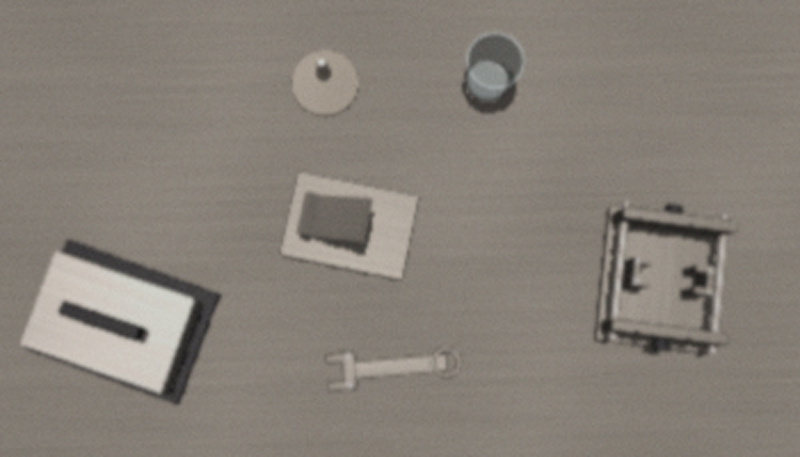

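The side view shows the covered tray at the bottom (290,280) and the rest at (255,211), its face and ledge end towards the camera. It also shows the holder at (287,149) and the wrench at (316,211). The top view shows the cover bar at (125,250), the rest at (233,211) and the holder at (371,232), with its guides spread along the image columns. Next I'll fit poses by edge alignment.

```bash
cat > fit.py <<'E'
from h import *
from scipy.optimize import minimize
def box(x0,x1,y0,y1,z0,z1): return np.array([[x,y,z] for x in(x0,x1) for y in(y0,y1) for z in(z0,z1)])/1e3
E12=[(0,1),(2,3),(4,5),(6,7),(0,2),(1,3),(4,6),(5,7),(0,4),(1,5),(2,6),(3,7)]
def loop(P): P=np.array(P)/1e3; return [(P[i],P[(i+1)%len(P)]) for i in range(len(P))]
def rect(hx,hy,z): return loop([(-hx,-hy,z),(hx,-hy,z),(hx,hy,z),(-hx,hy,z)])
M={'tray':rect(85,60,10),
'cover':rect(73,48,61)+[(np.array([a,b,.01]),np.array([a,b,.061])) for a,b in((-.073,-.048),(-.073,.048),(.073,.048),(.073,-.048))]+rect(40,7,95),
'rest':rect(65,45,10)+loop([(-40,-22,30),(-40,22,30),(9.5,22,79.5),(9.5,-22,79.5)]),
'holder':rect(70,60,12)}
H={'tray':box(-85,85,-60,60,0,10),'cover':box(-73,73,-48,48,10,61),'rest':box(-65,65,-45,45,0,10),'holder':box(-70,70,-60,60,0,12)}
def tf(P,p): c,s=np.cos(p[2]),np.sin(p[2]); return np.asarray(P)@np.array([[c,s,0],[-s,c,0],[0,0,1]])+[p[0],p[1],0]
def gmag(im):
    g=cv2.GaussianBlur(im.astype(np.float32),(0,0),1.0)
    G=np.stack([cv2.Sobel(g,-1,1,0).transpose(2,0,1),cv2.Sobel(g,-1,0,1).transpose(2,0,1)]).sum(1)/3
    return G
def score(m,p,G,cams):
    tot=0;A=np.array([a for a,b in m]);B=np.array([b for a,b in m]);t=np.linspace(.05,.95,30)
    P=(A[:,None]*(1-t)[None,:,None]+B[:,None]*t[None,:,None])
    for c in cams:
        uv=proj(c,tf(P.reshape(-1,3),p)).reshape(len(m),-1,2).astype(np.float32)
        d=uv[:,-1]-uv[:,0];n=np.c_[-d[:,1],d[:,0]]/np.linalg.norm(d,axis=1)[:,None]
        gx,gy=[cv2.remap(g,uv[...,0],uv[...,1],cv2.INTER_LINEAR) for g in G[c]]
        v=np.abs((gx*n[:,None,0]+gy*n[:,None,1]).mean(1))
        tot+=np.minimum(v,60).sum()
    return -tot
def fit(m,p0,G,cams,sp=(.012,.012,.08)):
    best=None
    rng=np.random.default_rng(0)
    for i in range(25):
        q=np.array(p0)+(rng.uniform(-1,1,3)*sp if i else 0)
        s=minimize(lambda z:score(m,z*[.01,.01,.1],G,cams),q/[.01,.01,.1],method='Nelder-Mead',options=dict(initial_simplex=q/[.01,.01,.1]+np.vstack([np.zeros(3),np.eye(3)*.3]),maxiter=150))
        if best is None or s.fun<best.fun: best=s
    return best.x*[.01,.01,.1],best.fun
E
python3 - <<'E'
from fit import *
ims={c:cv2.imread(f'pics/{c}0.png') for c in('side','top')};G={c:gmag(i) for c,i in ims.items()}
yaw0={'tray':np.deg2rad(75-180+0),'cover':0,'rest':0,'holder':0}
import json;out={}
for t in M:
    m=np.load(f'm_top_{t}.npy').astype(np.uint8);(u,v),(w,h),a=cv2.minAreaRect(cv2.findNonZero(m))
    bp=cv2.boxPoints(((u,v),(w,h),a));W=onz('top',bp,.03)
    e1=W[1]-W[0];e2=W[2]-W[1]
    L=e1 if (np.linalg.norm(e1)>np.linalg.norm(e2)) else e2
    y=np.arctan2(L[1],L[0]); ext=sorted([np.linalg.norm(e1),np.linalg.norm(e2)])
    if t=='holder' and abs(np.cos(y))<.7: y+=np.pi/2
    if t=='rest' and np.sin(y)>0:y+=np.pi
    if t=='cover': m2=None
    p0=np.array([*onz('top',[[u,v]],.03)[0][:2],y])
    if t=='cover': p0=np.array(out['tray'])
    for cams in(('top',),('side',),('side','top')):
        p,f=fit(M[t],p0,G,cams); print(t,cams,np.round(p0,3),np.round(p,4),round(f,1))
    out[t]=p.tolist()
    for c in ims:
        for a,b in M[t]:
            q=np.round(proj(c,tf([a,b],p))*16).astype(int);
            cv2.line(ims[c],tuple(map(int,q[0])),tuple(map(int,q[1])),(0,0,255),1,cv2.LINE_AA,4)
json.dump(out,open('poses.json','w'))
a=cv2.resize(ims['side'][120:340,170:340],None,fx=2.4,fy=2.4);b=cv2.resize(ims['top'][170:300,80:420],None,fx=2.3,fy=2.3)
cv2.imwrite('pics/ov_s.png',a);cv2.imwrite('pics/ov_t.png',b)
c=np.zeros((600,800,3),np.uint8);b2=b[:,:];c[:299,:782]=b2;cc=cv2.resize(a,None,fx=300/a.shape[0],fy=300/a.shape[0]);c[300:,:cc.shape[1]]=cc;cv2.imwrite('pics/ov.png',c)
for t,z in(('beaker',.04),('funnel',.02),('wrench',0)):
    m=np.load(f'm_top_{t}.npy');v,u=np.nonzero(m);print(t,onz('top',[[u.mean(),v.mean()]],z).round(3))
print([x for x in dir(r) if x[0]!='_'])
E
```

```text
tray ('top',) [ 0.493  0.264 -1.934] [ 0.4989  0.2742 -2.0337] -240.0Traceback (most recent call last):
  File "<stdin>", line 17, in <module>
  File "fit.py", line 32, in fit
    s=minimize(lambda z:score(m,z*[.01,.01,.1],G,cams),q/[.01,.01,.1],method='Nelder-Mead',options=dict(initial_simplex=q/[.01,.01,.1]+np.vstack([np.zeros(3),np.eye(3)*.3]),maxiter=150))
    res = _minimize_neldermead(fun, x0, args, callback, bounds=bounds,
                               **options)
    fxr = func(xr)
    fx = function(np.copy(x), *(wrapper_args + args))
  File "fit.py", line 32, in <lambda>
    s=minimize(lambda z:score(m,z*[.01,.01,.1],G,cams),q/[.01,.01,.1],method='Nelder-Mead',options=dict(initial_simplex=q/[.01,.01,.1]+np.vstack([np.zeros(3),np.eye(3)*.3]),maxiter=150))
                        ~~~~~^^^^^^^^^^^^^^^^^^^^^^^^^
  File "fit.py", line 21, in score
    uv=proj(c,tf(P.reshape(-1,3),p)).reshape(len(m),-1,2).astype(np.float32)
       ~~~~^^^^^^^^^^^^^^^^^^^^^^^^^
  File "h.py", line 13, in proj
    c=calibration(name);k,d=K(c);T=np.linalg.inv(np.array(c['world_from_camera']))
ValueError: time passes only in moves, steps and waits
```

```bash
sed -i 's/^def K(c)/import functools\ncalibration=functools.lru_cache(None)(calibration)\ndef K(c)/' h.py
cat > run1.py <<'E'
from fit import *
ims={c:cv2.imread(f'pics/{c}0.png') for c in('side','top')};G={c:gmag(i) for c,i in ims.items()}
import json;out={}
for t in M:
    m=np.load(f'm_top_{t}.npy').astype(np.uint8);(u,v),(w,h),a=cv2.minAreaRect(cv2.findNonZero(m))
    bp=cv2.boxPoints(((u,v),(w,h),a));W=onz('top',bp,.03)
    e1=W[1]-W[0];e2=W[2]-W[1]
    L=e1 if (np.linalg.norm(e1)>np.linalg.norm(e2)) else e2
    y=np.arctan2(L[1],L[0])
    if t=='holder' and abs(np.cos(y))<.7: y+=np.pi/2
    if t=='rest' and np.sin(y)>0:y+=np.pi
    p0=np.array([*onz('top',[[u,v]],.03)[0][:2],y])
    if t=='cover': p0=np.array(out['tray'])
    for cams in(('top',),('side',),('side','top')):
        p,f=fit(M[t],p0,G,cams); print(t,cams,np.round(p0,3),np.round(p,4),round(f,1))
    out[t]=p.tolist()
    for c in ims:
        for a,b in M[t]:
            q=np.round(proj(c,tf([a,b],p))*16).astype(int);
            cv2.line(ims[c],tuple(map(int,q[0])),tuple(map(int,q[1])),(0,0,255),1,cv2.LINE_AA,4)
json.dump(out,open('poses.json','w'))
a=cv2.resize(ims['side'][120:340,170:340],None,fx=2.4,fy=2.4);b=cv2.resize(ims['top'][170:300,80:420],None,fx=2.3,fy=2.3)
c=np.zeros((600,800,3),np.uint8);c[:299,:782]=b;cc=cv2.resize(a,None,fx=300/a.shape[0],fy=300/a.shape[0]);c[300:,:cc.shape[1]]=cc[:300];cv2.imwrite('pics/ov.png',c)
for t,z in(('beaker',.04),('funnel',.02),('wrench',0)):
    m=np.load(f'm_top_{t}.npy');v,u=np.nonzero(m);print(t,onz('top',[[u.mean(),v.mean()]],z).round(3))
print([x for x in dir(r) if x[0]!='_'])
E
time python3 run1.py
```

```text
tray ('top',) [ 0.493  0.264 -1.934] [ 0.4989  0.2742 -2.0337] -240.0
tray ('side',) [ 0.493  0.264 -1.934] [ 0.5011  0.2591 -1.9356] -194.6
tray ('side', 'top') [ 0.493  0.264 -1.934] [ 0.4988  0.2807 -1.9377] -400.3
cover ('top',) [ 0.499  0.281 -1.938] [ 0.495   0.2757 -1.9122] -702.4
cover ('side',) [ 0.499  0.281 -1.938] [ 0.4928  0.2759 -1.9082] -592.1
cover ('side', 'top') [ 0.499  0.281 -1.938] [ 0.493   0.2763 -1.9074] -1290.6
rest ('top',) [ 0.584  0.036 -1.806] [ 0.5874  0.0417 -1.7039] -378.1
rest ('side',) [ 0.584  0.036 -1.806] [ 0.591   0.038  -1.7757] -275.6
rest ('side', 'top') [ 0.584  0.036 -1.806] [ 0.5896  0.0377 -1.8237] -621.6
holder ('top',) [ 0.523 -0.284 -0.161] [ 0.5181 -0.2781 -0.1368] -240.0
holder ('side',) [ 0.523 -0.284 -0.161] [ 0.5262 -0.2805 -0.1311] -240.0
holder ('side', 'top') [ 0.523 -0.284 -0.161] [ 0.5251 -0.2791 -0.1266] -436.5
beaker [[ 0.745 -0.116  0.04 ]]
funnel [[0.737 0.059 0.02 ]]
wrench [[ 0.44  -0.002  0.   ]]
['Unreachable', 'grip_depth']
real	0m14.921s
user	0m15.092s
sys	0m0.132s
```

View pics/ov.png

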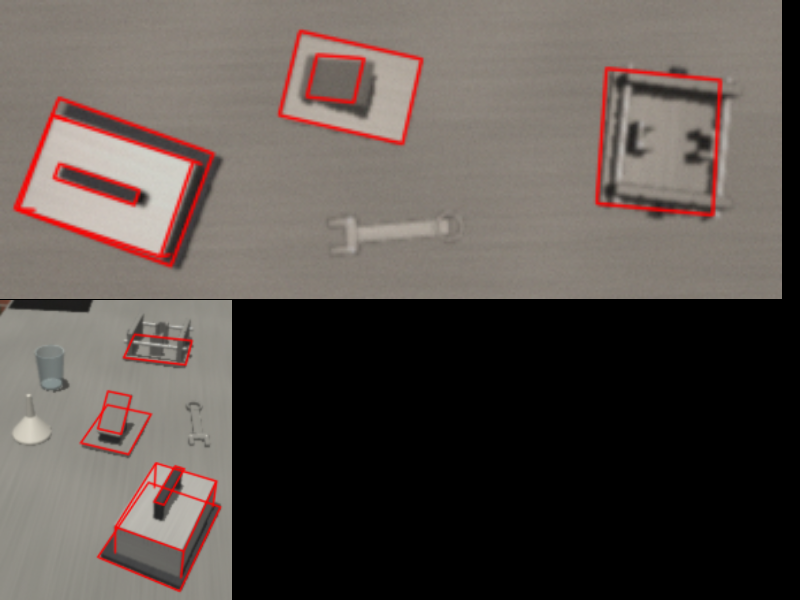

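The cover fit agrees in both views. The rest's slope and the holder's base don't match well enough, so I'll zoom in with both slope hypotheses.

```bash
python3 - <<'E'
from fit import *
f=6
V=np.zeros((600,800,3),np.uint8)
def crop(c,x0,y0,w,h,lines):
    im=cv2.resize(cv2.imread(f'pics/{c}0.png')[y0:y0+h,x0:x0+w],None,fx=f,fy=f,interpolation=cv2.INTER_CUBIC)
    for a,b,p,col in lines:
        q=np.round(((proj(c,tf([a,b],p))-[x0,y0]+.5)*f)*16).astype(int);cv2.line(im,tuple(map(int,q[0])),tuple(map(int,q[1])),col,1,cv2.LINE_AA,4)
    return im
p=np.array([.5890,.0385,-1.78]);p2=p+[0,0,np.pi]
ln=[(*e,p,(0,0,255)) for e in M['rest'][4:]]+[(*e,p2,(0,255,0)) for e in M['rest'][4:]]+[(*e,p,(255,0,0)) for e in M['rest'][:4]]
a=crop('side',226,182,56,55,ln);b=crop('top',200,185,66,52,ln)
V[:a.shape[0],:a.shape[1]]=a;V[:b.shape[0],a.shape[1]+4:a.shape[1]+4+b.shape[1]]=b
ph=np.array([.5215,-.279,-.132])
bx=[box(50,62,-45,45,12,70),box(-62,-50,-45,45,12,70)]
ln=[(*e,ph,(255,0,0)) for e in M['holder']]+[(bb[i],bb[j],ph,(0,0,255)) for bb in bx for i,j in E12 if bb[i][2]>.06 and bb[j][2]>.06]+[(*e,ph,(0,255,0)) for e in rect(8,34,62)]
f=4
a=crop('side',258,122,60,56,ln);b=crop('top',335,195,75,74,ln)
V[336:336+a.shape[0],:a.shape[1]]=a;V[314:314+286,a.shape[1]+104:a.shape[1]+104+b.shape[1]]=b[:286]
cv2.imwrite('pics/z1.png',V)
E
```

```text
(no output)
```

View pics/z1.png

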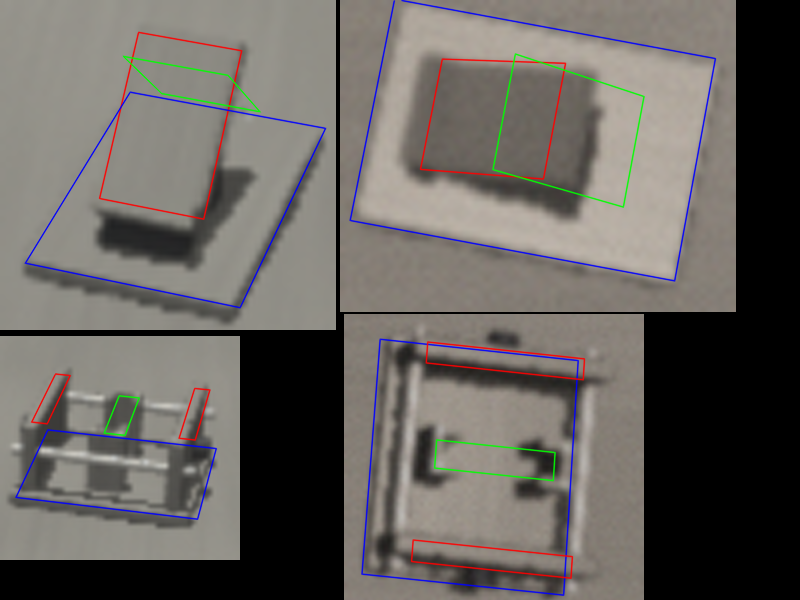

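```bash
cat > plan.py <<'E'
from h import *
import json
def down(yaw):  # tool y axis at world angle yaw, z down
    y=np.array([np.cos(yaw),np.sin(yaw),0]);z=np.array([0,0,-1.]);return np.c_[np.cross(y,z),y,z]
def cur():
    o=telemetry.get_obs();return np.array(o['tcp_pos']),R.from_rotvec(o['orientation']).as_matrix()
def plan(p1,R1,n,g,start=None,hold=0):
    p,Q=start if start else cur();Q=np.array(Q);p=np.array(p);rows=[]
    for i in range(n):
        k=n-i
        w=np.round(np.degrees(R.from_matrix(Q.T@R1).as_rotvec())/6/k,2)+0.
        s=np.round(Q.T@(p1-p)/k,3)+0.
        p=p+Q@s;Q=Q@R.from_rotvec(np.radians(w*6)).as_matrix()
        rows.append([*w.tolist(),*s.tolist(),g])
    rows+=[[0]*6+[g]]*hold
    for i in range(0,len(rows),8):
        print(json.dumps(rows[i:i+8]).replace('.0,',',').replace(' ',''))
    return p,Q
E
python3 - <<'E'
from plan import *
s=plan(np.array([.493,.2762,.17]),down(-1.908+np.pi/2),16,-0.2)
plan(np.array([.493,.2762,.068]),down(-1.908+np.pi/2),6,-0.2,s,2)
E
```

```text
[[0,0,0.96,-0.024,-0.017,0.004,-0.2],[0,0,0.96,-0.026,-0.014,0.004,-0.2],[0,0,0.96,-0.027,-0.011,0.004,-0.2],[0,0,0.96,-0.028,-0.009,0.004,-0.2],[0,0,0.96,-0.029,-0.006,0.004,-0.2],[0,0,0.96,-0.029,-0.003,0.004,-0.2],[0,0,0.96,-0.029,0,0.004,-0.2],[0,0,0.96,-0.029,0.003,0.004,-0.2]]
[[0,0,0.96,-0.029,0.006,0.004,-0.2],[0,0,0.96,-0.028,0.009,0.004,-0.2],[0,0,0.96,-0.027,0.012,0.004,-0.2],[0,0,0.96,-0.026,0.015,0.003,-0.2],[0,0,0.96,-0.024,0.017,0.004,-0.2],[0,0,0.96,-0.022,0.019,0.003,-0.2],[0,0,0.95,-0.02,0.021,0.004,-0.2],[0,0,0.96,-0.019,0.024,0.003,-0.2]]
[[0,0,0,0,0,0.017,-0.2],[0,0,0,0,0,0.017,-0.2],[0,0,0,0,0,0.017,-0.2],[0,0,0,0,0,0.017,-0.2],[0,0,0,0,0,0.017,-0.2],[0,0,0,0,0,0.017,-0.2],[0,0,0,0,0,0,-0.2],[0,0,0,0,0,0,-0.2]]
```

apply_moves(
  moves=[
    [0,0,0.96,-0.024,-0.017,0.004,-0.2],
    [0,0,0.96,-0.026,-0.014,0.004,-0.2],
    [0,0,0.96,-0.027,-0.011,0.004,-0.2],
    [0,0,0.96,-0.028,-0.009,0.004,-0.2],
    [0,0,0.96,-0.029,-0.006,0.004,-0.2],
    [0,0,0.96,-0.029,-0.003,0.004,-0.2],
    [0,0,0.96,-0.029,0,0.004,-0.2],
    [0,0,0.96,-0.029,0.003,0.004,-0.2],
  ],
  grip_force=60,
)

```text
clock: 1.47
tcp_pos: [0.3457, 0.4594, 0.1994]
orientation: [-1.655, -2.67, -0.001]
contact_force: [0.9, 0.7, 0.9]
grip_width: 0.0338
gripper_force: 0.0
```

apply_moves(
  moves=[
    [0,0,0.96,-0.029,0.006,0.004,-0.2],
    [0,0,0.96,-0.028,0.009,0.004,-0.2],
    [0,0,0.96,-0.027,0.012,0.004,-0.2],
    [0,0,0.96,-0.026,0.015,0.003,-0.2],
    [0,0,0.96,-0.024,0.017,0.004,-0.2],
    [0,0,0.96,-0.022,0.019,0.003,-0.2],
    [0,0,0.95,-0.02,0.021,0.004,-0.2],
    [0,0,0.96,-0.019,0.024,0.003,-0.2],
  ],
)

```text
clock: 2.13
tcp_pos: [0.4936, 0.2751, 0.1703]
orientation: [-2.566, -1.811, -0.001]
contact_force: [0.7, 1.0, 0.0]
grip_width: 0.0341
gripper_force: 0.0
```

apply_moves(
  moves=[
    [0,0,0,0,0,0.017,-0.2],
    [0,0,0,0,0,0.017,-0.2],
    [0,0,0,0,0,0.017,-0.2],
    [0,0,0,0,0,0.017,-0.2],
    [0,0,0,0,0,0.017,-0.2],
    [0,0,0,0,0,0.017,-0.2],
    [0,0,0,0,0,0,-0.2],
    [0,0,0,0,0,0,-0.2],
  ],
)

```text
clock: 2.8
tcp_pos: [0.4926, 0.2756, 0.068]
orientation: [2.563, 1.817, -0.002]
contact_force: [0.5, 0.1, 0.6]
grip_width: 0.0339
gripper_force: 0.0
```

apply_moves(
  moves=[
    [0,0,0,0,0,0,-1],
    [0,0,0,0,0,0,-1],
    [0,0,0,0,0,0,-1],
    [0,0,0,0,0,0,-1],
    [0,0,0,0,0,0,-1],
    [0,0,0,0,0,0,-1],
    [0,0,0,0,0,0,-1],
    [0,0,0,0,0,0,-1],
  ],
)

```text
clock: 3.47
tcp_pos: [0.4938, 0.2764, 0.0696]
orientation: [-2.563, -1.817, -0.003]
contact_force: [-1.6, -1.0, 6.1]
grip_width: 0.013
gripper_force: 59.9
```

```bash
python3 - <<'E'
from plan import *
p,Q=cur();D=down(-1.908+np.pi/2)
s=plan(p+[0,0,.12],D,8,-1)
s=plan(np.array([.70,.35,.18]),D,8,-1,s)
s=plan(np.array([.70,.35,.062]),D,8,-1,s)
E
```

```text
[[0,0,0,0,0,-0.015,-1],[0,0,0,0,0,-0.015,-1],[0,0,0,0,0,-0.015,-1],[0,0,0,0,0,-0.015,-1],[0,0,0,0,0,-0.015,-1],[0,-0.01,0,0,0,-0.015,-1],[0.01,0,0,0,0,-0.015,-1],[0,-0.01,0,0,0,-0.015,-1]]
[[0,0,0,0.017,0.021,0.001,-1],[0,0,0,0.017,0.021,0.001,-1],[0,0,0,0.017,0.021,0.001,-1],[0,0,0,0.017,0.021,0.001,-1],[0,0,0,0.017,0.022,0.001,-1],[0,0,0,0.018,0.021,0.002,-1],[0,0,0,0.017,0.022,0.001,-1],[0,0,0,0.018,0.021,0.002,-1]]
[[0,0,0,0,0,0.015,-1],[0,0,0,0,0,0.015,-1],[0,0,0,0,0,0.015,-1],[0,0,0,0,0,0.015,-1],[0,0,0,0,0,0.014,-1],[0,0,0,0,0,0.015,-1],[0,0,0,0,0,0.014,-1],[0,0,0,0,0,0.015,-1]]
```

apply_moves(
  moves=[
    [0,0,0,0,0,-0.015,-1],
    [0,0,0,0,0,-0.015,-1],
    [0,0,0,0,0,-0.015,-1],
    [0,0,0,0,0,-0.015,-1],
    [0,0,0,0,0,-0.015,-1],
    [0,0,0,0,0,-0.015,-1],
    [0,0,0,0,0,-0.015,-1],
    [0,0,0,0,0,-0.015,-1],
  ],
)

```text
clock: 4.13
tcp_pos: [0.4925, 0.2756, 0.189]
orientation: [-2.563, -1.817, 0.001]
contact_force: [0.7, -0.6, -3.0]
grip_width: 0.0128
gripper_force: 58.8
```

apply_moves(
  moves=[
    [0,0,0,0.017,0.021,0.001,-1],
    [0,0,0,0.017,0.021,0.001,-1],
    [0,0,0,0.017,0.021,0.001,-1],
    [0,0,0,0.017,0.021,0.001,-1],
    [0,0,0,0.017,0.022,0.001,-1],
    [0,0,0,0.018,0.021,0.002,-1],
    [0,0,0,0.017,0.022,0.001,-1],
    [0,0,0,0.018,0.021,0.002,-1],
  ],
)

```text
clock: 4.8
tcp_pos: [0.6999, 0.3499, 0.1779]
orientation: [-2.563, -1.817, 0.001]
contact_force: [-0.7, -0.3, -2.9]
grip_width: 0.0127
gripper_force: 59.0
```

```bash
python3 - <<'E'
from fit import *
o=telemetry.get_obs();print(o['tcp_pos'],o['grip_width'],o['gripper_force'],o['contact_force'])
V=[]
for c,(x0,y0,x1,y1) in {'side':(150,110,350,310),'top':(60,110,430,310)}.items():
    im=grab_frame(c);cv2.imwrite(f'pics/{c}1.png',im);V.append(cv2.resize(im[y0:y1,x0:x1],None,fx=1.4,fy=1.4,interpolation=cv2.INTER_CUBIC))
cv2.imwrite('pics/v1.png',np.hstack(V))
E
```

```text
[0.69988566 0.34992433 0.17785583] 0.012665698716937904 58.970248103141785 [-0.67937604 -0.26942598 -2.86059816]
```

View pics/v1.png

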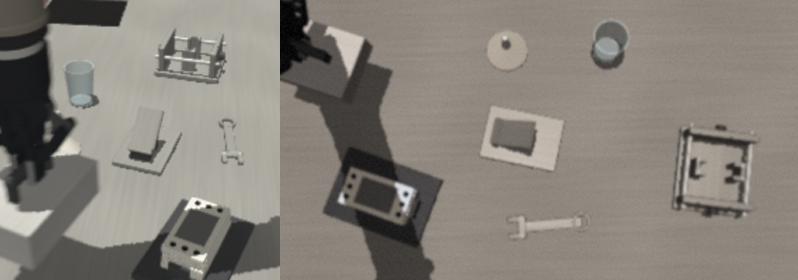

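The cover is held level and the stack is exposed, with the cassettes' dark ports visible. Lowering the cover next.

apply_moves(
  moves=[
    [0,0,0,0,0,0.018,-1],
    [0,0,0,0,0,0.018,-1],
    [0,0,0,0,0,0.018,-1],
    [0,0,0,0,0,0.018,-1],
    [0,0,0,0,0,0.018,-1],
    [0,0,0,0,0,0.016,-1],
    [0,0,0,0,0,0.007,-1],
    [0,0,0,0,0,0,-1],
  ],
)

```text
clock: 5.57
tcp_pos: [0.6973, 0.3492, 0.0628]
orientation: [-2.562, -1.817, 0.007]
contact_force: [-1.4, -0.4, -2.5]
grip_width: 0.0125
gripper_force: 59.2
```

apply_moves(
  moves=[
    [0,0,0,0,0,0.002,-1],
    [0,0,0,0,0,0.002,-1],
    [0,0,0,0,0,0.001,-1],
    [0,0,0,0,0,0,-1],
    [0,0,0,0,0,0,-1],
    [0,0,0,0,0,0,-1],
    [0,0,0,0,0,0,-1],
    [0,0,0,0,0,0,-1],
  ],
)

```text
clock: 6.23
tcp_pos: [0.6992, 0.3498, 0.0605]
orientation: [-2.563, -1.817, -0.0]
contact_force: [-0.5, 0.2, -2.6]
grip_width: 0.0131
gripper_force: 59.2
```

apply_moves(
  moves=[
    [0,0,0,0,0,0.001,-1],
    [0,0,0,0,0,0,-1],
    [0,0,0,0,0,0.001,-1],
    [0,0,0,0,0,0,-1],
    [0,0,0,0,0,0,-1],
    [0,0,0,0,0,0,-1],
    [0,0,0,0,0,0,-1],
    [0,0,0,0,0,0,-1],
  ],
)

```text
clock: 6.9
tcp_pos: [0.6993, 0.3498, 0.0597]
orientation: [-2.563, -1.817, -0.001]
contact_force: [-2.7, -1.9, 6.4]
grip_width: 0.0125
gripper_force: 60.4
```

apply_moves(
  moves=[
    [0,0,0,0,0,0,-0.2],
    [0,0,0,0,0,0,-0.2],
    [0,0,0,0,0,0,-0.2],
    [0,0,0,0,0,0,-0.2],
    [0,0,0,0,0,0,-0.2],
    [0,0,0,0,0,0,-0.2],
    [0,0,0,0,0,-0.01,-0.2],
    [0,0,0,0,0,-0.02,-0.2],
  ],
)

```text
clock: 7.57
tcp_pos: [0.6972, 0.3491, 0.086]
orientation: [-2.562, -1.816, 0.008]
contact_force: [-0.1, -0.1, 0.2]
grip_width: 0.0343
gripper_force: 0.0
```

apply_moves(
  moves=[
    [0,0,0,0,0,-0.03,1],
    [0,0,0,0,0,-0.03,1],
    [0,0,0,0,0,-0.03,1],
    [0,0,0,0,0,-0.02,1],
    [0,0,0,0,0,-0.02,1],
    [0,0,0,0,0,-0.02,1],
    [0,0,0,0,0,0,1],
    [0,0,0,0,0,0,1],
  ],
)

```text
clock: 8.23
tcp_pos: [0.6999, 0.3499, 0.2405]
orientation: [2.563, 1.816, 0.005]
contact_force: [0.3, -0.1, -0.4]
grip_width: 0.0854
gripper_force: 0.0
```

```bash
cat > run2.py <<'E'
from fit import *
import json
ims={c:grab_frame(c) for c in('side','top')}
for c in ims: cv2.imwrite(f'pics/{c}2.png',ims[c])
G={c:gmag(i) for c,i in ims.items()}
M['cass']=rect(55,30,50);M['cassfull']=rect(55,30,50)+[(np.array([a,b,.015]),np.array([a,b,.05])) for a,b in((-.055,-.03),(-.055,.03),(.055,.03),(.055,-.03))]
M['restb']=rect(65,45,10)+loop([(-65,-45,0),(-65,45,0)])[:1]
P={'tray':[.493,.276,-1.908],'cass':[.493,.276,-1.908],'cassfull':[.493,.276,-1.908],'cover':[.70,.35,-1.908],'restb':[.589,.0385,-1.78],'rest':[.589,.0385,-1.78],'holder':[.5215,-.279,-.132]}
for t,p0 in P.items():
    m=M[t]
    if t=='cover': m=[(a-[0,0,.01],b-[0,0,.01]) for a,b in m]
    for cams in(('top',),('side',),('side','top')):
        p,f=fit(m,p0,G,cams,(.006,.006,.05)); print(t,cams,np.round(p,4),round(f,1))
o=telemetry.get_obs();print(o['tcp_pos'],o['clock'])
E
python3 run2.py
```

```text
tray ('top',) [ 0.495  0.273 -1.888] -240.0
tray ('side',) [ 0.4941  0.2791 -1.9205] -240.0
tray ('side', 'top') [ 0.4919  0.2743 -1.9451] -448.6
cass ('top',) [ 0.493  0.276 -1.908] -240.0
cass ('side',) [ 0.4902  0.2794 -1.8497] -240.0
cass ('side', 'top') [ 0.4915  0.2796 -1.9031] -464.9
cassfull ('top',) [ 0.493  0.276 -1.908] -480.0
cassfull ('side',) [ 0.4929  0.2796 -1.9016] -476.6
cassfull ('side', 'top') [ 0.4963  0.2781 -1.9358] -929.7
cover ('top',) [ 0.6969  0.3435 -1.9283] -661.5
cover ('side',) [ 0.7016  0.3504 -1.899 ] -666.4
cover ('side', 'top') [ 0.7018  0.35   -1.9065] -1253.6
restb ('top',) [ 0.5873  0.0365 -1.7467] -300.0
restb ('side',) [ 0.5934  0.041  -1.7763] -192.4
restb ('side', 'top') [ 0.5897  0.0378 -1.776 ] -487.0
rest ('top',) [ 0.5875  0.0417 -1.6991] -380.2
rest ('side',) [ 0.5908  0.0376 -1.79  ] -281.6
rest ('side', 'top') [ 0.5896  0.0378 -1.838 ] -642.1
holder ('top',) [ 0.5179 -0.2773 -0.1402] -240.0
holder ('side',) [ 0.5245 -0.279  -0.132 ] -240.0
holder ('side', 'top') [ 0.5243 -0.2793 -0.1274] -451.1
[0.69860797 0.34962838 0.23756053] 8.3333
```

```bash
sed -i 's/np.minimum(v,60).sum()/np.sqrt(v).sum()/' fit.py; sed -i "s/grab_frame(c) for c/cv2.imread(f'pics\/{c}2.png') for c/; s/^for c in ims: .*//" run2.py
cat >> run2.py <<'E'
# holder full: base top+bottom edges facing cameras, plate outer tops
E
python3 run2.py
python3 - <<'E'
import cv2,numpy as np
V=np.zeros((600,800,3),np.uint8)
t=cv2.imread('pics/top2.png')[192:272,332:416];s=cv2.imread('pics/side2.png')[118:178,254:322]
t=cv2.resize(t,None,fx=4.9,fy=4.9,interpolation=cv2.INTER_CUBIC);s=cv2.resize(s,None,fx=5.6,fy=5.6,interpolation=cv2.INTER_CUBIC)
V[:t.shape[0],:t.shape[1]]=t;V[:s.shape[0],415:415+s.shape[1]]=s
V=V[:400];cv2.imwrite('pics/z2.png',V)
E
```

```text
tray ('top',) [ 0.4947  0.2711 -1.9379] -45.4
tray ('side',) [ 0.4981  0.2811 -1.9167] -45.9
tray ('side', 'top') [ 0.4946  0.2719 -1.9415] -84.1
cass ('top',) [ 0.4956  0.2729 -1.9212] -52.6
cass ('side',) [ 0.4902  0.2812 -1.8866] -42.4
cass ('side', 'top') [ 0.4958  0.2714 -1.9056] -82.7
cassfull ('top',) [ 0.4952  0.2735 -1.9106] -101.1
cassfull ('side',) [ 0.494   0.2816 -1.9478] -76.4
cassfull ('side', 'top') [ 0.495   0.2722 -1.9278] -168.0
cover ('top',) [ 0.6975  0.3453 -1.9361] -126.1
cover ('side',) [ 0.7004  0.3504 -1.915 ] -112.6
cover ('side', 'top') [ 0.6985  0.3482 -1.9312] -224.7
restb ('top',) [ 0.5884  0.0365 -1.8025] -49.9
restb ('side',) [ 0.5922  0.0373 -1.7951] -39.2
restb ('side', 'top') [ 0.5904  0.0366 -1.8024] -85.3
rest ('top',) [ 0.5888  0.0374 -1.8152] -61.5
rest ('side',) [ 0.593   0.0476 -1.7757] -54.7
rest ('side', 'top') [ 0.5904  0.0382 -1.7962] -110.1
holder ('top',) [ 0.5155 -0.279  -0.162 ] -39.2
holder ('side',) [ 0.5252 -0.2802 -0.1188] -34.8
holder ('side', 'top') [ 0.5175 -0.2793 -0.1775] -66.6
[0.69860797 0.34962838 0.23756053] 8.3333
```

View pics/z2.png

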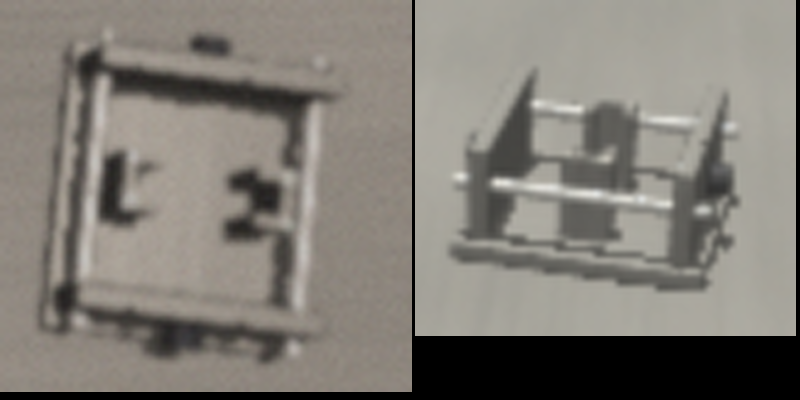

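```bash
python3 - <<'E'
from h import *
f=lambda x,y:[332+x/4.9-.5,192+y/4.9-.5]; g=lambda x,y:[254+(x-415)/5.6-.5,118+y/5.6-.5]
print('plates top',onz('top',[f(210,192)],.07),'side',onz('side',[g(604,121)],.07))
print('guides top',onz('top',[f(130,185),f(290,206),f(210,195.5)],.062))
a=onz('top',[f(105,62),f(335,85),f(80,298),f(320,325)],.07);print('dir x', [np.arctan2(*(a[i]-a[j])[1::-1]) for i,j in((0,2),(1,3))],'dir y',[np.arctan2(*(a[i]-a[j])[1::-1])-np.pi/2 for i,j in((0,1),(2,3))])
b=onz('side',[g(478,148),g(685,174),g(530,72),g(722,92)],.07);print('side',b.round(4),[np.arctan2(*(b[i]-b[j])[1::-1]) for i,j in((0,1),(2,3))])
# triangulated height check of plate-top centre
print(tri(g(604,121),f(210,192)))
# base outline left edge in top (y=+60), z=12
print(onz('top',[f(68,45),f(42,330)],.012))
for y in (-.13,-.16): 
  for cx in(.52,.525):
    pass
E
```

```text
plates top [[ 0.52143438 -0.28181138  0.07      ]] side [[ 0.52379098 -0.27658579  0.07      ]]
guides top [[ 0.52618679 -0.24702198  0.062     ]
 [ 0.51445283 -0.32117604  0.062     ]
 [ 0.52032965 -0.28405148  0.062     ]]
dir x [np.float64(-0.1630431514429606), np.float64(-0.13479917121598542)] dir y [np.float64(-0.12462827854725678), np.float64(-0.13988516993805122)]
side [[ 0.59   -0.2353  0.07  ]
 [ 0.4791 -0.217   0.07  ]
 [ 0.5684 -0.3368  0.07  ]
 [ 0.4588 -0.322   0.07  ]] [np.float64(-0.16442736557023), np.float64(-0.13485221793172236)]
(array([ 0.5227491 , -0.2827408 ,  0.06698711]), np.float64(0.0022403992241359244))
[[ 0.59870135 -0.23344201  0.012     ]
 [ 0.46123834 -0.21322054  0.012     ]]
```

```bash
python3 - <<'E'
from plan import *
D=down(-1.915+np.pi/2)
s=plan(np.array([.494,.278,.15]),D,8,1)
s=plan(np.array([.494,.278,.037]),D,7,1,s,1)
E
```

```text
[[0,0,0.01,-0.017,-0.021,0.011,1],[0,0,0.01,-0.017,-0.021,0.011,1],[0,0,0.01,-0.017,-0.021,0.011,1],[0,0,0.01,-0.017,-0.021,0.011,1],[0,0,0.01,-0.017,-0.021,0.011,1],[0,0,0,-0.017,-0.021,0.011,1],[0,0,0.01,-0.017,-0.021,0.011,1],[-0.01,0.01,0,-0.017,-0.022,0.011,1]]
[[0,0,0,0,0,0.016,1],[0,0,0,0,0,0.016,1],[0,0,0,0,0,0.016,1],[0,0,0,0,0,0.016,1],[0,0,0,0,0,0.016,1],[0,0,0,0,0,0.016,1],[0,0,0,0,0,0.017,1],[0,0,0,0,0,0,1]]
```

apply_moves(
  moves=[
    [0,0,0.01,-0.017,-0.021,0.011,1],
    [0,0,0.01,-0.017,-0.021,0.011,1],
    [0,0,0.01,-0.017,-0.021,0.011,1],
    [0,0,0.01,-0.017,-0.021,0.011,1],
    [0,0,0.01,-0.017,-0.021,0.011,1],
    [0,0,0,-0.017,-0.021,0.011,1],
    [0,0,0.01,-0.017,-0.021,0.011,1],
    [0,0,0,-0.017,-0.022,0.011,1],
  ],
)

```text
clock: 9.0
tcp_pos: [0.4923, 0.277, 0.1487]
orientation: [2.568, 1.809, -0.003]
contact_force: [0.7, 0.6, 0.7]
grip_width: 0.0852
gripper_force: 0.0
```

apply_moves(
  moves=[
    [0,0,0,0,0,0.016,1],
    [0,0,0,0,0,0.016,1],
    [0,0,0,0,0,0.016,1],
    [0,0,0,0,0,0.016,1],
    [0,0,0,0,0,0.016,1],
    [0,0,0,0,0,0,1],
    [0,0,0,0,0,0,1],
    [0,0,0,0,0,0,1],
  ],
)

```text
clock: 9.67
tcp_pos: [0.4944, 0.278, 0.0705]
orientation: [2.569, 1.808, -0.0]
contact_force: [-0.2, 0.1, 0.6]
grip_width: 0.0855
gripper_force: 0.0
```

```bash
python3 - <<'E'
from fit import *
o=telemetry.get_obs();print(o['tcp_pos'],o['contact_force'])
p=[.494,.278,-1.915]
V=[]
for c,(x0,y0,w,h) in {'side':(235,215,110,110),'top':(95,195,110,110)}.items():
    im=grab_frame(c);cv2.imwrite(f'pics/{c}3.png',im)
    q=proj(c,tf(np.array([(-55,-30,50),(55,-30,50),(55,30,50),(-55,30,50)])/1e3,p)); f=3.6
    im=cv2.resize(im[y0:y0+h,x0:x0+w],None,fx=f,fy=f,interpolation=cv2.INTER_CUBIC)
    cv2.polylines(im,[np.round((q-[x0,y0]+.5)*f).astype(np.int32)],True,(0,0,255),1)
    t=proj(c,[o['tcp_pos'],o['tcp_pos']+[0,0,.019]]);
    for k in t: cv2.circle(im,tuple(map(int,(k-[x0,y0]+.5)*f)),2,(0,255,0),-1)
    V.append(im)
cv2.imwrite('pics/v3.png',np.hstack(V))
E
```

```text
[0.49441252 0.27796353 0.07050178] [-0.24539494  0.11799992  0.59866832]
```

View pics/v3.png

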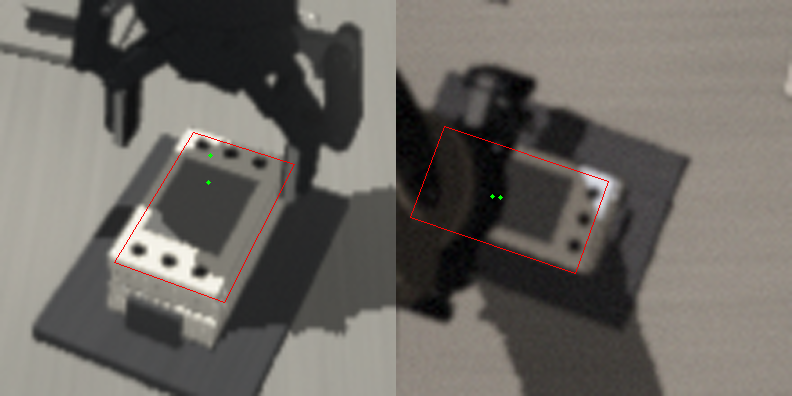

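The picture shows the open fingers straddling the stack. The top view puts the cassette's end about 3 px further towards -y, so I'll shift 3 mm, descend and close.

apply_moves(
  moves=[
    [0,0,0,-0.003,0,0.008,1],
    [0,0,0,0,0,0.008,1],
    [0,0,0,0,0,0.008,1],
    [0,0,0,0,0,0.008,1],
    [0,0,0,0,0,0.001,1],
    [0,0,0,0,0,0,1],
    [0,0,0,0,0,0,1],
    [0,0,0,0,0,0,1],
  ],
  grip_force=50,
)

```text
clock: 10.43
tcp_pos: [0.4936, 0.2754, 0.0375]
orientation: [2.569, 1.809, 0.001]
contact_force: [0.9, 0.5, -0.4]
grip_width: 0.0856
gripper_force: 0.0
```

apply_moves(
  moves=[
    [0,0,0,0,0,0,0.3],
    [0,0,0,0,0,0,0.3],
    [0,0,0,0,0,0,0.2],
    [0,0,0,0,0,0,0.2],
    [0,0,0,0,0,0,0.2],
    [0,0,0,0,0,0,0.2],
    [0,0,0,0,0,0,0.2],
    [0,0,0,0,0,0,0.2],
  ],
)

```text
clock: 11.1
tcp_pos: [0.4938, 0.2755, 0.0381]
orientation: [-2.569, -1.808, -0.001]
contact_force: [-1.3, -0.3, 6.1]
grip_width: 0.0581
gripper_force: 53.3
```

apply_moves(
  moves=[
    [0,0,0,0,0,-0.004,-0.2],
    [0,0,0,0,0,-0.004,-0.2],
    [0,0,0,0,0,-0.006,-0.2],
    [0,0,0,0,0,-0.01,-0.2],
    [0,0,0,0,0,-0.016,-0.2],
    [0,0,0,0,0,-0.02,-0.2],
    [0,0,0,0,0,-0.02,-0.2],
    [0,0,0,0,0,-0.02,-0.2],
  ],
)

```text
clock: 11.77
tcp_pos: [0.4933, 0.2751, 0.1389]
orientation: [2.569, 1.808, 0.0]
contact_force: [0.2, 0.4, -0.5]
grip_width: 0.0584
gripper_force: 54.0
```

apply_moves(
  moves=[
    [0,0,0,0,0,-0.02,-0.2],
    [0,0,0,0,0,-0.02,-0.2],
    [0,0,0,0,0,-0.02,-0.2],
    [0,0,0,0,0,-0.02,-0.2],
    [0,0,0,0,0,0,-0.2],
    [0,0,0,0,0,0,-0.2],
    [0,0,0,0,0,0,-0.2],
    [0,0,0,0,0,0,-0.2],
  ],
)

```text
clock: 12.43
tcp_pos: [0.4926, 0.2749, 0.2164]
orientation: [2.569, 1.809, -0.003]
contact_force: [0.6, -0.5, -0.9]
grip_width: 0.0583
gripper_force: 54.0
```

```bash
python3 - <<'E'
from fit import *
o=telemetry.get_obs();print(o['tcp_pos'],o['contact_force'],o['grip_width'],o['gripper_force'])
p=[*o['tcp_pos'][:2],-1.915];z0=o['tcp_pos'][2]-.0375+.040
V=[]
for c,(x0,y0,w,h) in {'side':(205,150,140,150),'top':(75,190,140,150)}.items():
    im=grab_frame(c);cv2.imwrite(f'pics/{c}4.png',im)
    b=box(-55,55,-30,30,0,10)+[0,0,z0]; f=2.8
    q=proj(c,tf(b,p))
    im=cv2.resize(im[y0:y0+h,x0:x0+w],None,fx=f,fy=f,interpolation=cv2.INTER_CUBIC)
    for i,j in E12: cv2.line(im,*[tuple(map(int,(q[k]-[x0,y0]+.5)*f)) for k in(i,j)],(0,0,255),1,cv2.LINE_AA)
    V.append(im)
cv2.imwrite('pics/v4.png',np.hstack(V))
E
```

```text
[0.49258615 0.27490114 0.21636308] [ 0.64619412 -0.53204753 -0.85684181] 0.058258133714459356 54.023905992507935
```

View pics/v4.png

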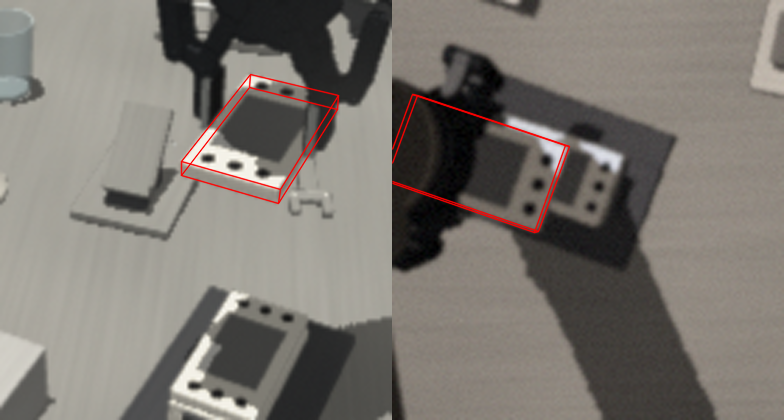

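The held plate matches the model box within 1–2 px in both views, and the other cassettes stay in the stack.

```bash
cat >> plan.py <<'E'
def restf(rp=(.5905,.038,-1.795)):
    d=np.array([np.cos(rp[2]),np.sin(rp[2]),0]);z=np.array([0,0,1.])
    n=(z-d)/2**.5;u=(z+d)/2**.5;S=np.array([rp[0],rp[1],0])-.001*d+.069*z
    return S,n,u,d
E
python3 - <<'E'
from plan import *
S,n,u,d=restf();Rt=np.c_[-u,np.cross(n,u),-n]
s=plan(S+.08*n+.004*u,Rt,16,-.2)
s=plan(S+.008*n+.004*u,Rt,8,-.2,s)
print(s[0],S)
E
```

```text
[[-0.03,-0.47,-0.07,-0.008,0.01,0.005,-0.2],[-0.03,-0.47,-0.07,-0.008,0.01,0.006,-0.2],[-0.03,-0.47,-0.07,-0.008,0.01,0.006,-0.2],[-0.03,-0.47,-0.07,-0.008,0.01,0.007,-0.2],[-0.03,-0.47,-0.07,-0.008,0.01,0.007,-0.2],[-0.03,-0.47,-0.07,-0.007,0.01,0.008,-0.2],[-0.03,-0.47,-0.07,-0.007,0.01,0.008,-0.2],[-0.03,-0.46,-0.07,-0.007,0.01,0.008,-0.2]]
[[-0.03,-0.47,-0.07,-0.006,0.01,0.009,-0.2],[-0.03,-0.46,-0.06,-0.006,0.01,0.009,-0.2],[-0.03,-0.47,-0.07,-0.005,0.01,0.009,-0.2],[-0.02,-0.46,-0.07,-0.005,0.009,0.01,-0.2],[-0.03,-0.47,-0.06,-0.005,0.009,0.01,-0.2],[-0.02,-0.46,-0.07,-0.004,0.01,0.01,-0.2],[-0.03,-0.47,-0.06,-0.004,0.009,0.011,-0.2],[-0.02,-0.46,-0.07,-0.003,0.009,0.01,-0.2]]
[[0,0,0,0,0,0.009,-0.2],[0,0,0,0,0,0.009,-0.2],[0,0,0,0,0,0.009,-0.2],[0,0,0,0,0,0.009,-0.2],[0,0,0,0,0,0.009,-0.2],[0,0,0,0,0,0.009,-0.2],[0,0,0,0,0,0.009,-0.2],[0,0,0,0,0,0.009,-0.2]]
[0.59105047 0.04239022 0.0774409 ] [0.59072233 0.03897497 0.069     ]
```

apply_moves(
  moves=[
    [-0.03,-0.47,-0.07,-0.008,0.01,0.005,-0.2],
    [-0.03,-0.47,-0.07,-0.008,0.01,0.006,-0.2],
    [-0.03,-0.47,-0.07,-0.008,0.01,0.006,-0.2],
    [-0.03,-0.47,-0.07,-0.008,0.01,0.007,-0.2],
    [-0.03,-0.47,-0.07,-0.008,0.01,0.007,-0.2],
    [-0.03,-0.47,-0.07,-0.007,0.01,0.008,-0.2],
    [-0.03,-0.47,-0.07,-0.007,0.01,0.008,-0.2],
    [-0.03,-0.46,-0.07,-0.007,0.01,0.008,-0.2],
  ],
)

```text
clock: 13.2
tcp_pos: [0.5479, 0.1832, 0.1732]
orientation: [2.288, 1.716, -0.449]
contact_force: [0.4, 0.4, -0.9]
grip_width: 0.0588
gripper_force: 54.0
```

apply_moves(
  moves=[
    [-0.03,-0.47,-0.07,-0.006,0.01,0.009,-0.2],
    [-0.03,-0.46,-0.06,-0.006,0.01,0.009,-0.2],
    [-0.03,-0.47,-0.07,-0.005,0.01,0.009,-0.2],
    [-0.02,-0.46,-0.07,-0.005,0.009,0.01,-0.2],
    [-0.03,-0.47,-0.06,-0.005,0.009,0.01,-0.2],
    [-0.02,-0.46,-0.07,-0.004,0.01,0.01,-0.2],
    [-0.03,-0.47,-0.06,-0.004,0.009,0.011,-0.2],
    [-0.02,-0.46,-0.07,-0.003,0.009,0.01,-0.2],
  ],
)

```text
clock: 13.87
tcp_pos: [0.6031, 0.092, 0.1281]
orientation: [1.977, 1.578, -0.82]
contact_force: [-0.4, 0.4, -1.4]
grip_width: 0.0582
gripper_force: 54.0
```

```bash
cat > st.py <<'E'
from fit import *
from plan import *
import sys
def edges(o,off,f=None):
    b=box(-55,55,-30,30,0,10)+[0,0,off]
    return b
S,n,u,d=restf();Rt=np.c_[-u,np.cross(n,u),-n]
p,Q=cur();o=telemetry.get_obs()
print('rel to seat: n %.4f u %.4f lat %.4f'%((p-S)@n,(p-S)@u,(p-S)@Rt[:,1]),'tilt err deg',np.degrees(R.from_matrix(Q.T@Rt).as_rotvec()).round(2))
F=np.array(o['contact_force']);print('F n,u,lat',(F@n).round(2),(F@u).round(2),(F@Rt[:,1]).round(2),'grip',round(o['grip_width'],4),round(o['gripper_force'],1),'t',o['clock'])
E
python3 - <<'E'
from st import *
print(o['joints'].round(2))
V=[];f=3.6
for c,(x0,y0,w,h) in {'side':(205,140,110,120),'top':(175,150,110,120)}.items():
    im=grab_frame(c);cv2.imwrite(f'pics/{c}5.png',im)
    b=(box(-55,55,-30,30,-12.5,-2.5))@Q.T+p
    q=proj(c,b);L=[(q[i],q[j],(0,0,255)) for i,j in E12]
    for a,bb in M['rest']: qq=proj(c,tf([a,bb],[.5905,.038,-1.795]));L.append((qq[0],qq[1],(255,0,0)))
    im=cv2.resize(im[y0:y0+h,x0:x0+w],None,fx=f,fy=f,interpolation=cv2.INTER_CUBIC)
    for a,bb,col in L: cv2.line(im,*[tuple(map(int,(k-[x0,y0]+.5)*f)) for k in(a,bb)],col,1,cv2.LINE_AA)
    V.append(im)
cv2.imwrite('pics/v5.png',np.hstack(V))
E
```

```text
rel to seat: n 0.0803 u 0.0033 lat 0.0003 tilt err deg [0.01 0.05 0.05]
F n,u,lat -0.8 -1.19 -0.47 grip 0.0582 54.0 t 13.8667
[-0.93  0.87  0.63  1.58  0.17  1.3  -0.68]
```

View pics/v5.png

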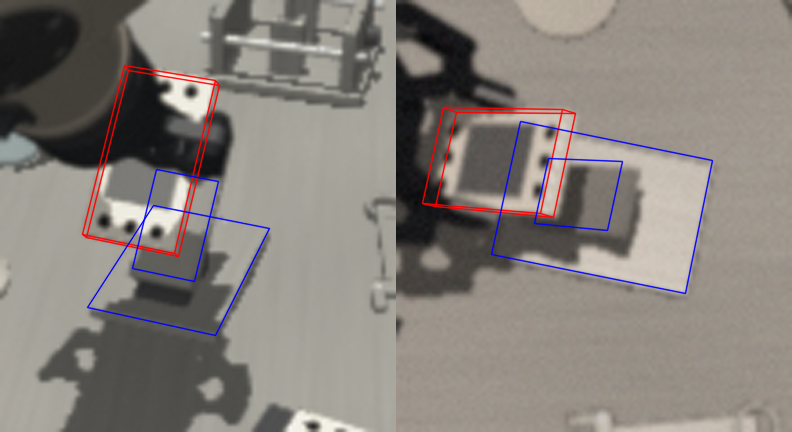

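The held plate matches the box overlay and the rest overlay is consistent once the ledge and strip thickness are counted. Approaching the seat.

apply_moves(
  moves=[
    [0,0,0,0,0,0.012,-0.2],
    [0,0,0,0,0,0.012,-0.2],
    [0,0,0,0,0,0.012,-0.2],
    [0,0,0,0,0,0.012,-0.2],
    [0,0,0,0,0,0.01,-0.2],
    [0,0,0,0,0,0.008,-0.2],
    [0,0,0,0,0,0.004,-0.2],
    [0,0,0,0,0,0,-0.2],
  ],
)

```text
clock: 14.63
tcp_pos: [0.5916, 0.0433, 0.0792]
orientation: [1.98, 1.578, -0.819]
contact_force: [0.1, 0.3, -0.3]
grip_width: 0.0586
gripper_force: 54.0
```

apply_moves(
  moves=[
    [0,0,0,0,0,0.002,-0.2],
    [0,0,0,0,0,0.002,-0.2],
    [0,0,0,0,0,0.002,-0.2],
    [0,0,0,0,0,0.001,-0.2],
    [0,0,0,0,0,0.001,-0.2],
    [0,0,0,0,0,0,-0.2],
    [0,0,0,0,0,0,-0.2],
    [0,0,0,0,0,0,-0.2],
  ],
)

```text
clock: 15.3
tcp_pos: [0.5913, 0.0393, 0.0742]
orientation: [1.979, 1.579, -0.816]
contact_force: [0.5, 1.8, 2.6]
grip_width: 0.0585
gripper_force: 54.4
```

```bash
python3 st.py
```

```text
rel to seat: n 0.0040 u 0.0034 lat 0.0005 tilt err deg [ 0.08 -0.16 -0.02]
F n,u,lat 3.19 0.54 0.04 grip 0.0585 54.4 t 15.3
```

apply_moves(
  moves=[
    [0,0,0,0.001,0,0,-0.2],
    [0,0,0,0.001,0,0,-0.2],
    [0,0,0,0.001,0,0,-0.2],
    [0,0,0,0.001,0,0,-0.2],
    [0,0,0,0.001,0,0,-0.2],
    [0,0,0,0,0,0,-0.2],
    [0,0,0,0,0,0,-0.2],
    [0,0,0,0,0,0,-0.2],
  ],
)

```text
clock: 15.97
tcp_pos: [0.5923, 0.0423, 0.0709]
orientation: [1.979, 1.578, -0.816]
contact_force: [0.8, 2.3, 4.2]
grip_width: 0.0583
gripper_force: 54.7
```

```bash
python3 st.py
```

```text
rel to seat: n 0.0039 u -0.0012 lat 0.0007 tilt err deg [ 0.09 -0.13 -0.04]
F n,u,lat 4.67 1.25 0.26 grip 0.0583 54.7 t 15.9667
```

apply_moves(
  moves=[
    [0,0,0,0.001,0,0,-0.2],
    [0,0,0,0.001,0,0,-0.2],
    [0,0,0,0.001,0,0,-0.2],
    [0,0,0,0.001,0,0,-0.2],
    [0,0,0,0,0,0,-0.2],
    [0,0,0,0,0,0,-0.2],
    [0,0,0,0,0,0,-0.2],
    [0,0,0,0,0,0,-0.2],
  ],
)

```text
clock: 16.63
tcp_pos: [0.593, 0.0451, 0.0682]
orientation: [1.979, 1.578, -0.815]
contact_force: [1.6, 1.8, 5.4]
grip_width: 0.0584
gripper_force: 54.7
```

```bash
python3 st.py
```

```text
rel to seat: n 0.0040 u -0.0052 lat 0.0009 tilt err deg [ 0.11 -0.12 -0.05]
F n,u,lat 5.25 2.33 1.14 grip 0.0584 54.7 t 16.6333
```

apply_moves(
  moves=[
    [0,0,0,0.001,0,0,-0.2],
    [0,0,0,0.001,0,0,-0.2],
    [0,0,0,0.001,0,0,-0.2],
    [0,0,0,0.001,0,0,-0.2],
    [0,0,0,0,0,0,-0.2],
    [0,0,0,0,0,0,-0.2],
    [0,0,0,0,0,0,-0.2],
    [0,0,0,0,0,0,-0.2],
  ],
)

```text
clock: 17.3
tcp_pos: [0.5938, 0.0479, 0.0655]
orientation: [1.979, 1.578, -0.815]
contact_force: [1.3, 3.0, 7.0]
grip_width: 0.0582
gripper_force: 54.8
```

```bash
python3 st.py
```

```text
rel to seat: n 0.0042 u -0.0091 lat 0.0010 tilt err deg [ 0.12 -0.12 -0.05]
F n,u,lat 7.2 2.71 0.59 grip 0.0582 54.8 t 17.3
```

apply_moves(
  moves=[
    [0,0,0,0.001,0,0,-0.2],
    [0,0,0,0.001,0,0,-0.2],
    [0,0,0,0.001,0,0,-0.2],
    [0,0,0,0.001,0,0,-0.2],
    [0,0,0,0,0,0,-0.2],
    [0,0,0,0,0,0,-0.2],
    [0,0,0,0,0,0,-0.2],
    [0,0,0,0,0,0,-0.2],
  ],
)

```text
clock: 17.97
tcp_pos: [0.5945, 0.0506, 0.0629]
orientation: [1.979, 1.578, -0.815]
contact_force: [1.0, 2.4, 7.4]
grip_width: 0.0583
gripper_force: 54.9
```

```bash
python3 st.py; python3 - <<'E'
from st import *
for c in('side','top'):
    cv2.imwrite(f'pics/{c}6.png',grab_frame(c))
    s=silhouettes('cassette3',c);print(c,[(round(x['p'],2),x['extent']) for x in s[:3]])
    b=(box(-55,55,-30,30,-12.5,-2.5))@Q.T+p;q=proj(c,b);print(q.min(0),q.max(0))
E
```

```text
rel to seat: n 0.0043 u -0.0130 lat 0.0011 tilt err deg [ 0.13 -0.12 -0.06]
F n,u,lat 7.06 3.4 0.48 grip 0.0583 54.9 t 17.9667
rel to seat: n 0.0043 u -0.0130 lat 0.0011 tilt err deg [ 0.13 -0.12 -0.06]
F n,u,lat 7.06 3.4 0.48 grip 0.0583 54.9 t 17.9667
side [(0.81, [251.3, 200.3, 36.2, 45.8]), (0.57, [289.9, 277.1, 51.2, 46.5]), (0.54, [288.3, 288.9, 45.6, 37.1])]
[234.53182348 173.63140808] [269.84861183 223.16256557]
top [(0.93, [131.0, 250.4, 51.0, 42.2]), (0.89, [222.8, 203.5, 41.8, 31.0])]
[203.39969096 187.65842984] [244.55309038 216.86068167]
```

The cassette's lower edge in the top view (column 202) lies beyond the ledge (columns about 210–214). It is therefore riding on the ledge's lip, so I'll back off, go further up the slope and lower again.

apply_moves(
  moves=[
    [0,0,0,0,0,-0.005,-0.2],
    [0,0,0,0,0,-0.005,-0.2],
    [0,0,0,-0.008,0,-0.002,-0.2],
    [0,0,0,-0.008,0,0,-0.2],
    [0,0,0,-0.008,0,0,-0.2],
    [0,0,0,-0.005,0,0,-0.2],
    [0,0,0,0,0,0,-0.2],
    [0,0,0,0,0,0,-0.2],
  ],
)

```text
clock: 18.83
tcp_pos: [0.5908, 0.0383, 0.0913]
orientation: [1.98, 1.578, -0.817]
contact_force: [-0.3, 0.6, -0.8]
grip_width: 0.0581
gripper_force: 54.0
```

apply_moves(
  moves=[
    [0,0,0,0,0,0.004,-0.2],
    [0,0,0,0,0,0.004,-0.2],
    [0,0,0,0,0,0.002,-0.2],
    [0,0,0,0,0,0.002,-0.2],
    [0,0,0,0,0,0.002,-0.2],
    [0,0,0,0,0,0,-0.2],
    [0,0,0,0,0,0,-0.2],
    [0,0,0,0,0,0,-0.2],
  ],
)

```text
clock: 19.5
tcp_pos: [0.5888, 0.0293, 0.0811]
orientation: [1.979, 1.579, -0.817]
contact_force: [0.1, -0.1, -0.2]
grip_width: 0.0583
gripper_force: 54.0
```

```bash
python3 st.py
```

```text
rel to seat: n 0.0015 u 0.0155 lat 0.0003 tilt err deg [ 0.05 -0.12 -0.01]
F n,u,lat -0.2 -0.1 0.08 grip 0.0583 54.0 t 19.5
```

Now below the earlier contact level with no force, which confirms it. Continuing down.

apply_moves(
  moves=[
    [0,0,0,0,0,0.002,-0.2],
    [0,0,0,0,0,0.001,-0.2],
    [0,0,0,0,0,0.001,-0.2],
    [0,0,0,0,0,0.001,-0.2],
    [0,0,0,0,0,0,-0.2],
    [0,0,0,0,0,0,-0.2],
    [0,0,0,0,0,0,-0.2],
    [0,0,0,0,0,0,-0.2],
  ],
)

```text
clock: 20.17
tcp_pos: [0.588, 0.0258, 0.0776]
orientation: [1.979, 1.579, -0.816]
contact_force: [0.3, 0.2, -1.3]
grip_width: 0.0584
gripper_force: 54.0
```

```bash
python3 st.py
```

```text
rel to seat: n -0.0035 u 0.0156 lat 0.0003 tilt err deg [ 0.05 -0.13 -0.02]
F n,u,lat -0.77 -1.11 0.24 grip 0.0584 54.0 t 20.1667
```

apply_moves(
  moves=[
    [0,0,0,0,0,0.001,-0.2],
    [0,0,0,0,0,0.001,-0.2],
    [0,0,0,0,0,0.001,-0.2],
    [0,0,0,0,0,0,-0.2],
    [0,0,0,0,0,0,-0.2],
    [0,0,0,0,0,0,-0.2],
    [0,0,0,0,0,0,-0.2],
    [0,0,0,0,0,0,-0.2],
  ],
)

```text
clock: 20.83
tcp_pos: [0.5875, 0.0237, 0.0754]
orientation: [1.979, 1.579, -0.817]
contact_force: [-1.0, 1.4, 0.0]
grip_width: 0.0584
gripper_force: 54.2
```

```bash
python3 st.py
```

```text
rel to seat: n -0.0065 u 0.0156 lat 0.0002 tilt err deg [ 0.05 -0.12 -0.02]
F n,u,lat 0.81 -0.77 -1.27 grip 0.0584 54.2 t 20.8333
```

apply_moves(
  moves=[
    [0,0,0,0.001,0,0.001,-0.2],
    [0,0,0,0.001,0,0,-0.2],
    [0,0,0,0.001,0,0,-0.2],
    [0,0,0,0.001,0,0,-0.2],
    [0,0,0,0.001,0,0,-0.2],
    [0,0,0,0.001,0,0,-0.2],
    [0,0,0,0,0,0,-0.2],
    [0,0,0,0,0,0,-0.2],
  ],
)

```text
clock: 21.5
tcp_pos: [0.5892, 0.0271, 0.0717]
orientation: [1.978, 1.578, -0.815]
contact_force: [0.9, 1.9, 7.2]
grip_width: 0.0583
gripper_force: 54.8
```

```bash
python3 st.py
```

```text
rel to seat: n -0.0065 u 0.0103 lat 0.0012 tilt err deg [ 0.13 -0.1  -0.06]
F n,u,lat 6.49 3.66 0.44 grip 0.0583 54.8 t 21.5
```

apply_moves(
  moves=[
    [0,0,0,0.001,0,0,-0.2],
    [0,0,0,0.001,0,0,-0.2],
    [0,0,0,0.001,0,0,-0.2],
    [0,0,0,0,0,0,-0.2],
    [0,0,0,0,0,0,-0.2],
    [0,0,0,0,0,0,-0.2],
    [0,0,0,0,0,0,-0.2],
    [0,0,0,0,0,0,-0.2],
  ],
)

```text
clock: 22.17
tcp_pos: [0.5898, 0.0292, 0.0695]
orientation: [1.978, 1.578, -0.815]
contact_force: [-0.2, 3.1, 6.1]
grip_width: 0.058
gripper_force: 54.7
```

```bash
python3 st.py
```

```text
rel to seat: n -0.0065 u 0.0073 lat 0.0013 tilt err deg [ 0.15 -0.11 -0.06]
F n,u,lat 6.4 2.16 -0.91 grip 0.058 54.7 t 22.1667
```

apply_moves(
  moves=[
    [0,0,0,0.001,0,0,-0.2],
    [0,0,0,0.001,0,0,-0.2],
    [0,0,0,0.001,0,0,-0.2],
    [0,0,0,0,0,0,-0.2],
    [0,0,0,0,0,0,-0.2],
    [0,0,0,0,0,0,-0.2],
    [0,0,0,0,0,0,-0.2],
    [0,0,0,0,0,0,-0.2],
  ],
)

```text
clock: 22.83
tcp_pos: [0.5903, 0.0313, 0.0674]
orientation: [1.978, 1.578, -0.815]
contact_force: [1.4, 2.6, 6.9]
grip_width: 0.0584
gripper_force: 54.7
```

```bash
python3 st.py
```

```text
rel to seat: n -0.0065 u 0.0042 lat 0.0013 tilt err deg [ 0.15 -0.11 -0.06]
F n,u,lat 6.89 2.87 0.78 grip 0.0584 54.7 t 22.8333
```

apply_moves(
  moves=[
    [0,0,0,0.001,0,0,-0.2],
    [0,0,0,0.001,0,0,-0.2],
    [0,0,0,0.001,0,0,-0.2],
    [0,0,0,0,0,0,-0.2],
    [0,0,0,0,0,0,-0.2],
    [0,0,0,0,0,0,-0.2],
    [0,0,0,0,0,0,-0.2],
    [0,0,0,0,0,0,-0.2],
  ],
)

```text
clock: 23.5
tcp_pos: [0.5904, 0.0316, 0.0669]
orientation: [1.978, 1.575, -0.819]
contact_force: [-1.1, 0.8, 14.7]
grip_width: 0.0584
gripper_force: 55.2
```

```bash
python3 st.py
```

```text
rel to seat: n -0.0066 u 0.0036 lat 0.0013 tilt err deg [ 0.07  0.08 -0.13]
F n,u,lat 10.74 10.05 -1.25 grip 0.0584 55.2 t 23.5
```

The force jumps to 10 N up the slope, so the end is against the ledge. Releasing and backing off.

apply_moves(
  moves=[
    [0,0,0,0,0,-0.001,0.5],
    [0,0,0,0,0,0,0.6],
    [0,0,0,0,0,0,0.7],
    [0,0,0,0,0,0,0.8],
    [0,0,0,0,0,0,0.9],
    [0,0,0,0,0,0,0.9],
    [0,0,0,0,0,0,0.9],
    [0,0,0,0,0,0,0.9],
  ],
)

```text
clock: 24.17
tcp_pos: [0.5898, 0.034, 0.0647]
orientation: [1.979, 1.579, -0.817]
contact_force: [-0.9, 1.3, -0.4]
grip_width: 0.081
gripper_force: 0.0
```

apply_moves(
  moves=[
    [0,0,0,0,0,-0.005,0.9],
    [0,0,0,0,0,-0.01,0.9],
    [0,0,0,0,0,-0.015,0.9],
    [0,0,0,0,0,-0.02,0.9],
    [0,0,0,0,0,-0.03,0.9],
    [0,0,0,0,0,-0.03,0.9],
    [0,0,0,0,0,-0.03,0.9],
    [0,0,0,0,0,-0.02,0.9],
  ],
)

```text
clock: 24.83
tcp_pos: [0.6159, 0.1475, 0.1808]
orientation: [1.979, 1.581, -0.811]
contact_force: [0.4, 0.3, -0.0]
grip_width: 0.081
gripper_force: 0.0
```

```bash
python3 st.py; python3 - <<'E'
from st import *
print(o['joints'].round(2))
# expected cassette box: TCP at release pose
pr=S-.0066*n+.0036*u
for c in('side','top'):
    cv2.imwrite(f'pics/{c}7.png',grab_frame(c))
    s=silhouettes('cassette3',c);print(c,[(round(x['p'],2),np.round(x['extent'],1).tolist()) for x in s[:3]])
    b=(box(-55,55,-30,30,-12.5,-2.5))@Rt.T+pr;q=proj(c,b);print('pred',(q.min(0)+q.max(0))/2,np.ptp(q,axis=0))
E
```

```text
rel to seat: n 0.1578 u 0.0003 lat 0.0004 tilt err deg [ 0.23 -0.29  0.01]
F n,u,lat 0.24 -0.27 0.32 grip 0.081 0.0 t 24.8333
rel to seat: n 0.1578 u 0.0003 lat 0.0004 tilt err deg [ 0.23 -0.29  0.01]
F n,u,lat 0.24 -0.27 0.32 grip 0.081 0.0 t 24.8333
[-0.96  0.85  0.63  1.45  0.16  1.45 -0.67]
side [(0.79, [290.6, 277.6, 50.2, 45.5]), (0.62, [254.4, 195.8, 37.5, 44.3]), (0.55, [289.7, 290.2, 52.8, 39.5])]
pred [255.23884898 192.88227361] [34.72998278 48.68428874]
top [(0.81, [131.2, 250.3, 51.3, 39.6]), (0.57, [233.2, 204.1, 40.4, 30.7]), (0.47, [102.0, 186.1, 31.6, 11.6])]
pred [232.30278588 204.20571936] [41.8068659  29.40489732]
```

```bash
cat >> plan.py <<'E'
S,n,u,d=restf();Rt=np.c_[-u,np.cross(n,u),-n]
Cm=S+.0009*n+.0037*u+.0013*Rt[:,1]     # cassette middle as left on the rest
Rg=np.c_[np.cross(n,-u),n,-u]          # end grasp
E
python3 - <<'E'
from plan import *
s=plan(np.array([.595,.05,.30]),down(np.radians(32)),12,.0,None,0)
s=plan(Cm+.102*u,Rg,12,.0,s)
s=plan(Cm+.022*u,Rg,8,.0,s);print(s[0])
E
```

```text
[[-0.24,0.59,-0.59,-0.013,0,-0.002,0.0],[-0.24,0.59,-0.59,-0.013,-0.001,-0.002,0.0],[-0.24,0.59,-0.59,-0.012,-0.001,-0.003,0.0],[-0.24,0.59,-0.59,-0.012,-0.002,-0.004,0.0],[-0.24,0.59,-0.59,-0.012,-0.003,-0.005,0.0],[-0.24,0.59,-0.59,-0.011,-0.003,-0.005,0.0],[-0.25,0.59,-0.59,-0.011,-0.004,-0.006,0.0],[-0.24,0.59,-0.59,-0.01,-0.004,-0.007,0.0]]
[[-0.25,0.59,-0.59,-0.009,-0.004,-0.008,0.0],[-0.24,0.59,-0.59,-0.009,-0.005,-0.008,0.0],[-0.25,0.59,-0.59,-0.008,-0.005,-0.009,0.0],[-0.24,0.59,-0.59,-0.006,-0.006,-0.01,0.0]]
[[-0.59,0.25,-0.59,-0.005,-0.005,0.013,0.0],[-0.59,0.25,-0.59,-0.005,-0.006,0.012,0.0],[-0.59,0.25,-0.6,-0.005,-0.007,0.012,0.0],[-0.59,0.25,-0.59,-0.005,-0.008,0.011,0.0],[-0.59,0.24,-0.6,-0.005,-0.009,0.011,0.0],[-0.59,0.25,-0.59,-0.004,-0.01,0.01,0.0],[-0.59,0.24,-0.6,-0.004,-0.011,0.009,0.0],[-0.59,0.24,-0.59,-0.003,-0.012,0.008,0.0]]
[[-0.59,0.25,-0.6,-0.003,-0.013,0.008,0.0],[-0.6,0.24,-0.59,-0.002,-0.013,0.007,0.0],[-0.59,0.25,-0.6,-0.001,-0.013,0.006,0.0],[-0.6,0.24,-0.59,-0.001,-0.014,0.005,0.0]]
[[0,0,0,0,0,0.01,0.0],[0,0,0,0,0,0.01,0.0],[0,0,0,0,0,0.01,0.0],[0,0,0,0,0,0.01,0.0],[0,0,0,0,0,0.01,0.0],[0,0,0,0,0,0.01,0.0],[0,0,0,0,0,0.01,0.0],[0,0,0,0,0,0.01,0.0]]
[0.58863318 0.02172138 0.08796244]
```

apply_moves(
  moves=[
    [-0.24,0.59,-0.59,-0.013,0,-0.002,0.0],
    [-0.24,0.59,-0.59,-0.013,-0.001,-0.002,0.0],
    [-0.24,0.59,-0.59,-0.012,-0.001,-0.003,0.0],
    [-0.24,0.59,-0.59,-0.012,-0.002,-0.004,0.0],
    [-0.24,0.59,-0.59,-0.012,-0.003,-0.005,0.0],
    [-0.24,0.59,-0.59,-0.011,-0.003,-0.005,0.0],
    [-0.25,0.59,-0.59,-0.011,-0.004,-0.006,0.0],
    [-0.24,0.59,-0.59,-0.01,-0.004,-0.007,0.0],
  ],
)

```text
clock: 25.7
tcp_pos: [0.5996, 0.0793, 0.2584]
orientation: [1.745, 2.394, -0.312]
contact_force: [1.6, 0.0, -0.8]
grip_width: 0.0428
gripper_force: 0.0
```

apply_moves(
  moves=[
    [-0.25,0.59,-0.59,-0.009,-0.004,-0.008,0.0],
    [-0.24,0.59,-0.59,-0.009,-0.005,-0.008,0.0],
    [-0.25,0.59,-0.59,-0.008,-0.005,-0.009,0.0],
    [-0.24,0.59,-0.59,-0.006,-0.006,-0.01,0.0],
    [-0.59,0.25,-0.59,-0.005,-0.005,0.013,0.0],
    [-0.59,0.25,-0.59,-0.005,-0.006,0.012,0.0],
    [-0.59,0.25,-0.6,-0.005,-0.007,0.012,0.0],
    [-0.59,0.25,-0.59,-0.005,-0.008,0.011,0.0],
  ],
)

```text
clock: 26.37
tcp_pos: [0.5871, 0.0207, 0.2471]
orientation: [1.148, 2.864, 0.415]
contact_force: [0.1, 0.3, -0.8]
grip_width: 0.0429
gripper_force: 0.0
```

apply_moves(
  moves=[
    [-0.59,0.24,-0.6,-0.005,-0.009,0.011,0.0],
    [-0.59,0.25,-0.59,-0.004,-0.01,0.01,0.0],
    [-0.59,0.24,-0.6,-0.004,-0.011,0.009,0.0],
    [-0.59,0.24,-0.59,-0.003,-0.012,0.008,0.0],
    [-0.59,0.25,-0.6,-0.003,-0.013,0.008,0.0],
    [-0.6,0.24,-0.59,-0.002,-0.013,0.007,0.0],
    [-0.59,0.25,-0.6,-0.001,-0.013,0.006,0.0],
    [-0.6,0.24,-0.59,-0.001,-0.014,0.005,0.0],
  ],
)

```text
clock: 27.03
tcp_pos: [0.574, -0.0348, 0.1432]
orientation: [0.319, 2.807, 1.166]
contact_force: [0.2, 0.2, -0.2]
grip_width: 0.0429
gripper_force: 0.0
```

```bash
cat > sg.py <<'E'
from plan import *
p,Q=cur();o=telemetry.get_obs();e=p-Cm
print('rel mid: n %.4f u %.4f lat %.4f'%(e@n,e@u,e@Rt[:,1]),'rot err deg',np.degrees(R.from_matrix(Q.T@Rg).as_rotvec()).round(2),o['joints'].round(2))
F=o['contact_force'];print('F n,u,lat',[(F@v).round(2) for v in(n,u,Rt[:,1])],round(o['grip_width'],4),round(o['gripper_force'],1),o['clock'])
E
python3 sg.py
```

```text
rel mid: n -0.0019 u 0.1022 lat -0.0012 rot err deg [ 0.12  0.02 -0.13] [ 0.32  0.56  0.05  1.92 -0.97  1.07  2.37]
F n,u,lat [np.float64(-0.04), np.float64(-0.31), np.float64(0.14)] 0.0429 0.0 27.0333
```

apply_moves(
  moves=[
    [0,0,0,-0.001,0.002,0.014,0.0],
    [0,0,0,0,0,0.014,0.0],
    [0,0,0,0,0,0.014,0.0],
    [0,0,0,0,0,0.014,0.0],
    [0,0,0,0,0,0.012,0.0],
    [0,0,0,0,0,0.008,0.0],
    [0,0,0,0,0,0.004,0.0],
    [0,0,0,0,0,0,0.0],
  ],
  grip_force=40,
)

```text
clock: 27.7
tcp_pos: [0.5896, 0.0241, 0.0892]
orientation: [0.317, 2.809, 1.163]
contact_force: [1.1, 0.1, 0.7]
grip_width: 0.0425
gripper_force: 0.0
```

```bash
python3 sg.py
```

```text
rel mid: n 0.0030 u 0.0210 lat 0.0009 rot err deg [-0.03 -0.05 -0.05] [ 0.26  0.64 -0.01  1.95 -1.06  0.93  2.42]
F n,u,lat [np.float64(0.72), np.float64(0.21), np.float64(1.01)] 0.0425 0.0 27.7
```

apply_moves(
  moves=[
    [0,0,0,0,-0.001,0,0.0],
    [0,0,0,0,0,0,-0.3],
    [0,0,0,0,0,0,-0.5],
    [0,0,0,0,0,0,-0.6],
    [0,0,0,0,0,0,-0.7],
    [0,0,0,0,0,0,-0.8],
    [0,0,0,0,0,0,-1],
    [0,0,0,0,0,0,-1],
  ],
)

```text
clock: 28.37
tcp_pos: [0.5899, 0.0214, 0.089]
orientation: [0.32, 2.808, 1.161]
contact_force: [-0.1, -1.8, 2.3]
grip_width: 0.0097
gripper_force: 39.2
```

```bash
python3 sg.py
```

```text
rel mid: n 0.0010 u 0.0227 lat 0.0018 rot err deg [-0.07  0.1  -0.11] [ 0.26  0.64 -0.01  1.95 -1.06  0.94  2.43]
F n,u,lat [np.float64(0.38), np.float64(2.9), np.float64(0.31)] 0.0097 39.2 28.3667
```

apply_moves(
  moves=[
    [0,0,0,0,0.002,0,-1],
    [0,0,0,0,0.003,-0.001,-1],
    [0,0,0,0,0.004,-0.002,-1],
    [0,0,0,0,0.005,-0.004,-1],
    [0,0,0,0,0.005,-0.005,-1],
    [0,0,0,0,0.005,-0.005,-1],
    [0,0,0,0,0.005,-0.005,-1],
    [0,0,0,0,0.003,-0.003,-1],
  ],
  grip_force=60,
)

```text
clock: 29.03
tcp_pos: [0.5912, 0.0268, 0.1304]
orientation: [0.318, 2.807, 1.161]
contact_force: [0.8, -0.1, -0.5]
grip_width: 0.0096
gripper_force: 60.0
```

```bash
python3 sg.py; python3 - <<'E'
from plan import *
s=plan(np.array([.575,-.08,.24]),down(-1.795+np.pi),10,-1)
s=plan(np.array([.522,-.2815,.20]),down(-.142),14,-1,s)
E
```

```text
rel mid: n 0.0342 u 0.0481 lat 0.0019 rot err deg [-0.04  0.1  -0.05] [ 0.24  0.57  0.01  1.94 -1.03  0.97  2.35]
F n,u,lat [np.float64(-0.29), np.float64(-0.39), np.float64(0.82)] 0.0096 60.0 29.0333
[[0.75,0,0,-0.001,0,-0.015,-1],[0.75,0,0,-0.001,-0.001,-0.015,-1],[0.75,0,0,-0.001,-0.002,-0.015,-1],[0.75,0,0,-0.001,-0.004,-0.015,-1],[0.75,0,0,-0.001,-0.005,-0.015,-1],[0.75,0,0,-0.001,-0.006,-0.014,-1],[0.75,0,0,-0.001,-0.007,-0.014,-1],[0.75,0,-0.01,0,-0.008,-0.013,-1]]
[[0.75,0,0,-0.001,-0.009,-0.013,-1],[0.74,0.01,-0.01,0,-0.009,-0.012,-1]]
[[0,0,1.02,0,-0.015,0.003,-1],[0,0,1.02,-0.001,-0.015,0.003,-1],[0,0,1.01,-0.003,-0.015,0.003,-1],[0,0,1.02,-0.004,-0.014,0.003,-1],[0,0,1.01,-0.006,-0.014,0.003,-1],[0,0,1.02,-0.007,-0.013,0.003,-1],[0,0,1.01,-0.008,-0.012,0.003,-1],[0,0,1.02,-0.01,-0.011,0.003,-1]]
[[0,0,1.01,-0.011,-0.01,0.003,-1],[0,0,1.02,-0.012,-0.009,0.003,-1],[0,0,1.01,-0.013,-0.008,0.002,-1],[0,0,1.02,-0.013,-0.006,0.003,-1],[0,0,1.01,-0.014,-0.005,0.002,-1],[0,0,1.02,-0.015,-0.004,0.003,-1]]
```

apply_moves(
  moves=[
    [0.75,0,0,-0.001,0,-0.015,-1],
    [0.75,0,0,-0.001,-0.001,-0.015,-1],
    [0.75,0,0,-0.001,-0.002,-0.015,-1],
    [0.75,0,0,-0.001,-0.004,-0.015,-1],
    [0.75,0,0,-0.001,-0.005,-0.015,-1],
    [0.75,0,0,-0.001,-0.006,-0.014,-1],
    [0.75,0,0,-0.001,-0.007,-0.014,-1],
    [0.75,0,0,0,-0.008,-0.013,-1],
  ],
)

```text
clock: 29.7
tcp_pos: [0.5783, -0.06, 0.2174]
orientation: [0.353, 3.094, 0.237]
contact_force: [0.9, 0.5, -1.2]
grip_width: 0.009
gripper_force: 59.9
```

apply_moves(
  moves=[
    [0.75,0,0,-0.001,-0.009,-0.013,-1],
    [0.75,0,0,0,-0.009,-0.012,-1],
    [0,0,1,0,-0.015,0.003,-1],
    [0,0,1,-0.001,-0.015,0.003,-1],
    [0,0,1,-0.003,-0.015,0.003,-1],
    [0,0,1,-0.004,-0.014,0.003,-1],
    [0,0,1,-0.006,-0.014,0.003,-1],
    [0,0,1,-0.007,-0.013,0.003,-1],
  ],
)

```text
clock: 30.37
tcp_pos: [0.5521, -0.1673, 0.2208]
orientation: [-1.309, -2.855, 0.001]
contact_force: [0.5, -0.1, 0.1]
grip_width: 0.009
gripper_force: 59.9
```

apply_moves(
  moves=[
    [0,0,1,-0.008,-0.012,0.003,-1],
    [0,0,1,-0.01,-0.011,0.003,-1],
    [0,0,1,-0.011,-0.01,0.003,-1],
    [0,0,1,-0.012,-0.009,0.003,-1],
    [0,0,1,-0.013,-0.008,0.002,-1],
    [0,0,1,-0.013,-0.006,0.003,-1],
    [0,0,1,-0.014,-0.005,0.002,-1],
    [0,0,1,-0.015,-0.004,0.003,-1],
  ],
)

```text
clock: 31.03
tcp_pos: [0.5231, -0.2825, 0.199]
orientation: [-2.357, -2.077, 0.0]
contact_force: [0.1, 0.4, -0.7]
grip_width: 0.009
gripper_force: 59.9
```

```bash
python3 - <<'E'
from plan import *
p,Q=cur();o=telemetry.get_obs();print(p,o['joints'].round(2),o['grip_width'],o['gripper_force'],o['contact_force'])
s=plan(np.array([.522,-.2815,.20]),down(-.142),2,-1)
E
```

```text
[ 0.52310989 -0.28251535  0.1989722 ] [-0.15  0.45  0.72  1.82 -0.35  1.    0.59] 0.009042329160474906 59.86857533454895 [ 0.11223323  0.3576743  -0.73619856]
[[0,0,0.07,0,-0.001,-0.001,-1],[0,0,0.08,0.001,0,0,-1]]
```

apply_moves(
  moves=[
    [0,0,0.15,0,-0.001,0.01,-1],
    [0,0,0,0.001,0,0.01,-1],
    [0,0,0,0,0,0.01,-1],
    [0,0,0,0,0,0.01,-1],
    [0,0,0,0,0,0.005,-1],
    [0,0,0,0,0,0,-1],
    [0,0,0,0,0,0,-1],
    [0,0,0,0,0,0,-1],
  ],
)

```text
clock: 31.7
tcp_pos: [0.5227, -0.2813, 0.1541]
orientation: [2.367, 2.064, -0.001]
contact_force: [-0.0, 0.2, -1.4]
grip_width: 0.0092
gripper_force: 59.9
```

```bash
python3 - <<'E'
from st import *
print(p,np.degrees(R.from_matrix(Q.T@down(-.142)).as_rotvec()).round(2))
b=np.array([[x,y,z] for x in(-.03,.03) for y in(-.005,.005) for z in(-.033,.077)])@Q.T+p
ph=[.522,-.2815,-.142]
V=[]
for c,(x0,y0,w,h,f) in {'side':(252,90,75,90,5.3),'top':(338,180,75,90,5.3)}.items():
    raw=grab_frame(c);cv2.imwrite(f'pics/{c}8.png',raw)
    s=silhouettes('cassette3',c);print(c,[(round(x['p'],2),np.round(x['extent'],1).tolist()) for x in s[:2]])
    q=proj(c,b);print('pred',(q.min(0)+q.max(0))/2,np.ptp(q,axis=0))
    L=[(q[i],q[j],(0,0,255)) for i,j in E12]
    for a,bb in rect(8,34,62)+rect(62,1,70): qq=proj(c,tf([a,bb],ph));L.append((qq[0],qq[1],(0,255,0)))
    im=cv2.resize(raw[y0:y0+h,x0:x0+w],None,fx=f,fy=f,interpolation=cv2.INTER_CUBIC)
    for a,bb,col in L: cv2.line(im,*[tuple(map(int,(k-[x0,y0]+.5)*f)) for k in(a,bb)],col,1,cv2.LINE_AA)
    V.append(im)
cv2.imwrite('pics/v8.png',np.hstack(V))
E
```

```text
rel to seat: n -0.1714 u 0.2917 lat 0.0049 tilt err deg [  1.97 -44.92   4.76]
F n,u,lat -0.86 -1.19 -0.06 grip 0.0092 59.9 t 31.7
[ 0.52270605 -0.28132937  0.15406872] [-0.    0.05  0.31]
side [(0.63, [287.9, 122.5, 12.9, 41.2]), (0.59, [290.2, 279.8, 50.0, 48.3])]
pred [288.6988354  119.61172885] [ 8.49483571 42.12269101]
top [(0.87, [128.9, 251.1, 50.1, 36.4]), (0.64, [374.9, 230.0, 24.3, 10.6])]
pred [383.67011989 227.64514073] [44.14686584 11.88456047]
```

View pics/v8.png

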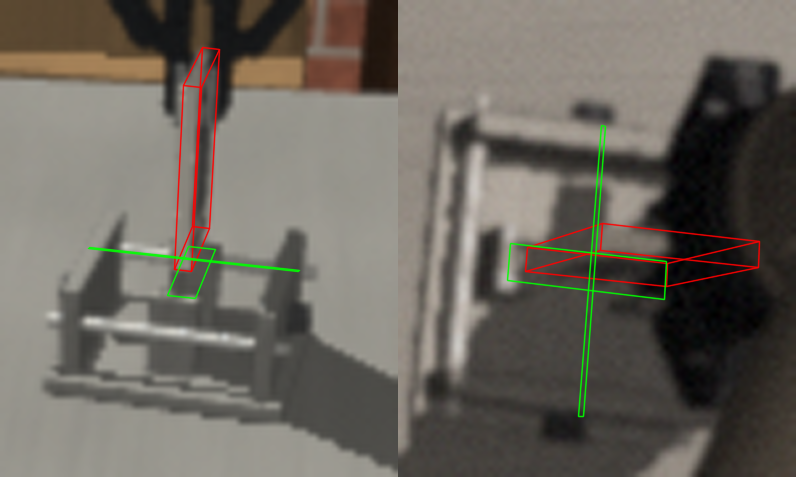

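The side view shows the cassette hanging upright over the slot, with its bottom near (190,270) in the crop. The guides sit about 1 to 2 mm further in +x than assumed, so I'll shift 1.5 mm and lower while watching the force.

apply_moves(
  moves=[
    [0,0,0.05,0,0.001,0.005,-1],
    [0,0,0,0,0,0.004,-1],
    [0,0,0,0,0,0.003,-1],
    [0,0,0,0,0,0.002,-1],
    [0,0,0,0,0,0.002,-1],
    [0,0,0,0,0,0.002,-1],
    [0,0,0,0,0,0.002,-1],
    [0,0,0,0,0,0,-1],
  ],
)

```text
clock: 32.57
tcp_pos: [0.5231, -0.2817, 0.1333]
orientation: [2.374, 2.058, -0.003]
contact_force: [-0.3, -1.1, -1.9]
grip_width: 0.009
gripper_force: 59.9
```

apply_moves(
  moves=[
    [0,0,0,0,0,0.001,-1],
    [0,0,0,0,0,0.001,-1],
    [0,0,0,0,0,0.001,-1],
    [0,0,0,0,0,0.001,-1],
    [0,0,0,0,0,0,-1],
    [0,0,0,0,0,0,-1],
    [0,0,0,0,0,0,-1],
    [0,0,0,0,0,0,-1],
  ],
)

```text
clock: 33.23
tcp_pos: [0.5233, -0.2816, 0.1297]
orientation: [2.374, 2.058, -0.002]
contact_force: [0.1, -2.1, -2.5]
grip_width: 0.0093
gripper_force: 59.7
```

apply_moves(
  moves=[
    [0,0,0,-0.001,0,0.002,-1],
    [0,0,0,0,0,0.002,-1],
    [0,0,0,0,0,0.002,-1],
    [0,0,0,0,0,0.002,-1],
    [0,0,0,0,0,0.002,-1],
    [0,0,0,0,0,0.002,-1],
    [0,0,0,0,0,0,-1],
    [0,0,0,0,0,0,-1],
  ],
)

```text
clock: 33.9
tcp_pos: [0.5231, -0.2823, 0.1175]
orientation: [-2.373, -2.058, 0.002]
contact_force: [-0.7, 0.6, -1.2]
grip_width: 0.0093
gripper_force: 59.9
```

Free inside the slot. Continuing down.

apply_moves(
  moves=[
    [0,0,0,0,0,0.003,-1],
    [0,0,0,0,0,0.003,-1],
    [0,0,0,0,0,0.003,-1],
    [0,0,0,0,0,0.003,-1],
    [0,0,0,0,0,0.003,-1],
    [0,0,0,0,0,0.003,-1],
    [0,0,0,0,0,0,-1],
    [0,0,0,0,0,0,-1],
  ],
)

```text
clock: 34.57
tcp_pos: [0.523, -0.2824, 0.0995]
orientation: [-2.373, -2.058, 0.002]
contact_force: [0.5, -1.1, -0.5]
grip_width: 0.0092
gripper_force: 59.9
```

apply_moves(
  moves=[
    [0,0,0,0,0,0.001,-1],
    [0,0,0,0,0,0.001,-1],
    [0,0,0,0,0,0.001,-1],
    [0,0,0,0,0,0.001,-1],
    [0,0,0,0,0,0.001,-1],
    [0,0,0,0,0,0,-1],
    [0,0,0,0,0,0,-1],
    [0,0,0,0,0,0,-1],
  ],
)

```text
clock: 35.23
tcp_pos: [0.5231, -0.2825, 0.0947]
orientation: [2.374, 2.058, -0.002]
contact_force: [0.1, 0.3, -1.1]
grip_width: 0.0094
gripper_force: 59.9
```

apply_moves(
  moves=[
    [0,0,0,0,0,0.001,-1],
    [0,0,0,0,0,0.001,-1],
    [0,0,0,0,0,0.001,-1],
    [0,0,0,0,0,0.001,-1],
    [0,0,0,0,0,0,-1],
    [0,0,0,0,0,0,-1],
    [0,0,0,0,0,0,-1],
    [0,0,0,0,0,0,-1],
  ],
)

```text
clock: 35.9
tcp_pos: [0.5232, -0.2825, 0.0908]
orientation: [2.374, 2.058, -0.002]
contact_force: [-0.7, -0.3, -1.0]
grip_width: 0.009
gripper_force: 59.9
```

apply_moves(
  moves=[
    [0,0,0,0,0,0.001,-1],
    [0,0,0,0,0,0.001,-1],
    [0,0,0,0,0,0,-1],
    [0,0,0,0,0,0,-1],
    [0,0,0,0,0,0,-1],
    [0,0,0,0,0,0,-1],
    [0,0,0,0,0,0,-1],
    [0,0,0,0,0,0,-1],
  ],
)

```text
clock: 36.57
tcp_pos: [0.5233, -0.2827, 0.089]
orientation: [2.374, 2.057, -0.001]
contact_force: [-0.7, -1.0, 4.3]
grip_width: 0.0095
gripper_force: 60.5
```

Floor contact at the expected height, with the force rising by 5 N. I'll press 1 mm more and hold.

apply_moves(
  moves=[
    [0,0,0,0,0,0.001,-1],
    [0,0,0,0,0,0,-1],
    [0,0,0,0,0,0,-1],
    [0,0,0,0,0,0,-1],
    [0,0,0,0,0,0,-1],
    [0,0,0,0,0,0,-1],
    [0,0,0,0,0,0,-1],
    [0,0,0,0,0,0,-1],
  ],
)

```text
clock: 37.23
tcp_pos: [0.5234, -0.2828, 0.0889]
orientation: [2.374, 2.057, -0.0]
contact_force: [-2.7, 1.2, 12.8]
grip_width: 0.0091
gripper_force: 62.0
```

apply_moves(
  moves=[
    [0,0,0,0,0,-0.001,-1],
    [0,0,0,0,0,0,-0.6],
    [0,0,0,0,0,0,-0.4],
    [0,0,0,0,0,0,-0.2],
    [0,0,0,0,0,0,-0.1],
    [0,0,0,0,0,0,-0.1],
    [0,0,0,0,0,0,-0.1],
    [0,0,0,0,0,0,-0.1],
  ],
)

```text
clock: 37.9
tcp_pos: [0.5231, -0.2825, 0.0886]
orientation: [-2.374, -2.058, 0.002]
contact_force: [-0.1, -0.2, -0.1]
grip_width: 0.0385
gripper_force: 0.0
```

apply_moves(
  moves=[
    [0,0,0,0,0,-0.005,-0.1],
    [0,0,0,0,0,-0.01,-0.1],
    [0,0,0,0,0,-0.02,-0.1],
    [0,0,0,0,0,-0.025,-0.1],
    [0,0,0,0,0,-0.03,-0.1],
    [0,0,0,0,0,-0.03,-0.1],
    [0,0,0,0,0,0,-0.1],
    [0,0,0,0,0,0,-0.1],
  ],
)

```text
clock: 38.57
tcp_pos: [0.5244, -0.2832, 0.2114]
orientation: [2.371, 2.055, 0.003]
contact_force: [0.1, 1.2, -0.6]
grip_width: 0.0383
gripper_force: 0.0
```

```bash
python3 - <<'E'
from plan import *
ph=np.array([.5233,-.2827,0])
yv=np.array([np.sin(.142),np.cos(.142),0]);xv=np.array([np.cos(.142),-np.sin(.142),0])
b=np.array([ph+a*xv+e*yv+[0,0,z] for a in(-.005,.005) for e in(-.03,.03) for z in(.012,.122)])
for c in('side','top'):
    cv2.imwrite(f'pics/{c}9.png',grab_frame(c))
    s=silhouettes('cassette3',c);print(c,[(round(x['p'],2),np.round(x['extent'],1).tolist()) for x in s[:3]])
    q=proj(c,b);print('pred',(q.min(0)+q.max(0))/2,np.ptp(q,axis=0))
    s=silhouettes('cover',c);print([(round(x['p'],2),np.round(x['extent'],1).tolist()) for x in s[:1]])
E
```

```text
side [(0.87, [289.2, 280.3, 50.6, 48.2]), (0.64, [287.3, 292.9, 47.0, 35.6]), (0.58, [286.1, 133.6, 11.1, 28.7])]
pred [287.45374193 139.07515259] [ 8.33184176 40.73418886]
[(0.76, [177.1, 305.0, 95.1, 91.6])]
top [(0.66, [376.8, 231.1, 38.0, 12.3]), (0.62, [100.2, 165.8, 77.7, 58.4]), (0.6, [129.8, 250.1, 49.8, 39.4])]
pred [375.3450282  229.64888145] [40.59967741 11.06549002]
[(0.85, [98.8, 164.8, 79.0, 57.9])]
```

```bash
python3 -c "
from bench import order
print(order.hand_in())"
```

```text
the job is handed in; nothing more can be done
None
```

I handed the job in at about 39 s on the robot's clock: the cover is upright on the bench clear of the tray, and the top cassette was laid on the rest, regrasped by its end and stands home and released in the slot, going by force readings and both camera views (`hand_in` gave no verdict).

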